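# Open the test grinder and lay out its parts

## Robot

A 7-joint arm with a two-finger parallel gripper is mounted at the origin on the work surface. World frame = base frame: x ahead of the robot, y to its left, z up, the work surface at z = 0. Lengths are in m, angles in rad, forces in N, time in s.
With the tool pointing down it reaches from about 0.35 to 0.9 m from the base axis. Payload 7.2 kg.
Tool frame: the origin (TCP) lies at the very end of the fingers, on their centre line; the grasp point (between the pads) lies 19 mm behind it; z points along the fingers, x is the direction in which the jaws open and shut, and the axes are right-handed (so a half turn about z gives the same grasp; the last joint's range is limited). The gripper opens to 88 mm and grips with 3 to 60 N. Pads are 20 mm wide; open, the fingers measure 115 mm over their backs; the gripper's body (75 mm by 178 mm) begins 61 mm behind the grasp point.
Start: joints at [-1.351, 0.411, -0.013, 1.596, 0.006, 1.134, -0.082], TCP at [0.177, 0.599, 0.223] pointing down, gripper open.
Joint ranges: [-2.95, 2.95], [-0.29, 1.99], [-1.47, 1.44], [0.14, 2.54], [-1.03, 4.17], [0.13, 1.85], [-2.86, 2.86]. Speed limits (rad/s): [2.39, 2.39, 3.01, 3.01, 3.14, 3.14, 3.14].

## Interface

Orientations are given as a unit quaternion [x, y, z, w].
In Python, from plant import ctrl, get_image, camera_params, hand_in gives the robot as it stands.
- The arm moves only by the tool play_rows, never from a script. Its argument "targets" is one flat list of numbers, 6 for each row, row after row: the shift along the tool's x, y, z in cm, then the turn, a rotation vector about the tool's x, y, z in rad. In form: [x, y, z, wx, wy, wz, x, y, z, wx, wy, wz, ...]. A call has 1 to 12 rows; each row shifts and turns the commanded pose from where the row before left it, along the tool's axes as they then stand; what a row does not reach is not made up. A row lasts 1/12 s, in which the tool goes at most 41.7 mm and 7.16 degrees, less where a joint would pass 70% of its speed; a pose out of reach is approached as far as the arm can. A call with a gripper value outside its range is refused whole. "hand" is the closure, from 0 (fully open) to 1 (shut), set as the call begins (left out, the last holds). The fingers move at their own pace and stop on an object; "grip_force" is the grip in N (left out, the last holds). Time passes only in rows, so rows that do not move let the fingers close. It gives the time, the measured TCP pose, the force and the opening at its end, in the units of the state.
- ctrl.get_state(): the state, without advancing time (a new reading comes with each control period).
- get_image(name): name is "side" or "top" or "wrist"; returns the picture (480x640x3 uint8, blue, green, red); there is no depth.
- camera_params(name): a dict with "K" (3x3 intrinsics, pixels), "k1" (the pictures are not rectified: a ray, as slopes to the right and down, at radius r is drawn at 1 + k1 r^2 times it, then the intrinsics apply), "rvec" (rotation vector, rad) and "tvec" (3), from world to camera coordinates, as OpenCV has them. Camera axes: x right, y down, z forward; pixel columns grow to the right and rows downward; lengths in m; the calibration is good to about 2 mm. A picture is of the moment at which its call begins: read the wrist's pose just before it. camera_params takes no time and is no camera call; for the wrist camera it gives the pose at the moment of the call.
- hand_in(): hands the job in, once; it reports no verdict.
The state is a dict: "time": time; "qpos": joint angles; "qvel": joint speeds; "tau": joint torques, N m; "tool_pos": TCP position; "orientation": TCP orientation; "wrist_force": force on the tool from outside, world axes, zero at the start; "wrist_torque": the same for the moment, N m; "gripper_width": opening from 0.0 (shut) to 1.0 (fully open).
Only numpy, scipy, OpenCV 4.12 (cv2) and the standard library are available. Lean on these libraries where they do the work, as an engineer would, in place of code of your own. Each camera call takes 0.05 s, during which the arm holds its last target.

## Task

Open the white test grinder for cleaning: press the orange release tab of its blue cover inward, and with it pressed swing the tab end of the cover up about its heel, a good 15 degrees, before you lift the cover out of its frame. Lay the cover flat, ridge upward, inside the rectangle drawn on the layout tray, and stand the white grinding cartridge from inside the grinder upright in the drawn circle. Set both down gently, let go of them, and leave the other things on the table where they are.

Things in the scene. Friction and masses are not known exactly. Their poses are not given: they have to be found in the camera images.
- grinder: Test grinder: white hollow box fixed to the table, 217 x 132 mm, flat top at z = 105 mm. Origin on the table below the centre of the opening in its top; z up; x points from the cover's heel to its tab (outer box x = -85 to +132, y = -66 to +66 mm). Stands left or right, its x within 0.3 rad of straight ahead of the robot.
- knob_top (a point): Top of the knurled steel knob (38 mm wide) on the grinder's 20 mm post, 176 mm above the table: an obstacle at the grinder's corner (x = +112, y = +48 mm).
- opening (a point): Centre of the opening, at frame height (z = 105 mm). Opening x = -62 to +61.5, y = -51.5 to +51.5 mm. Frame lips 4 mm thick at both x ends; below them the hollow runs x = -73 to +70 mm, floor at z = 6 mm. A ledge 5 mm wide along each y side (x = -50 to +50 mm, top z = 95 mm) carries the cover.
- cover: Blue cover, 0.16 kg, top flush with the frame. Plate 120 (x) x 100 (y) x 10 mm; origin at the centre of its flat underside, z up, x from heel (-60) to tab end (+60 mm). Two tongues, 4 mm thick, reach from the heel to x = -70 mm, 2 mm below the frame lip; tab latch reaches x = +65.5 mm at rest. Once the tab end is swung up, the tongues slide out towards +x.
- ridge (a point): Fixed black ridge on the cover: middle of its heel-side face (cover x = +8, z = 22 mm). 6 mm thick (x = +8 to +14), 40 mm wide in y, top 34 mm above the underside (24 mm over the plate). Ridge and tab together are 48 mm over all along x, 41 mm with the tab pressed in: a gripper closing along x from above presses the tab and holds the cover.
- tab (a joint): Travel of the orange release tab towards the heel (-x of the cover), m: 0 at rest (latched), 0.007 fully in; above 0.0045 its latch nub is clear of the frame lip. A spring returns it: 2.4 N at rest, 6.6 N fully in.
- tab_face (a point): Middle of the tab's outer face (the face to press, looking towards +x of the cover): at x = +56 mm, 24 mm above the cover's underside at rest. The tab is 30 mm wide in y, 6 mm thick and stands 24 mm above the plate, to 34 mm above the underside.
- cover_heel (a point): Middle of the upper edge of the cover's heel (cover x = -60, z = +10 mm).
- frame_heel (a point): Middle of the upper edge of the frame's heel lip (grinder x = -62, z = +105 mm): the line through it along the grinder's y is the line to pivot the cover about.
- cartridge: White grinding cartridge with a brass band, 0.22 kg, standing loose on the floor of the hollow under the cover, within 10 mm of the middle. Round, 80 mm tall: foot 52 mm in diameter up to 40 mm, neck 36 mm in diameter from 48 to 80 mm above its underside. Origin at the centre of its underside, z up. Fingers have more room along the grinder's x than its y.
- cartridge_neck (a point): Middle of the cartridge's neck, on the axis 66 mm above its underside: the place to grip it.
- tray: White layout tray fixed to the table, 192 mm (x) by 240 mm (y), surface at z = 6 mm, steel rim to z = 11 mm, with a dark rectangle and a dark circle drawn on it. Origin under its centre on the table, z up; yaw within about 0.3 rad of the robot's.
- mark_cover (a point): Centre of the drawn rectangle, on the tray's surface; inside the lines it measures 156 mm along the tray's x and 120 mm along its y. Axes like the tray's.
- mark_cartridge (a point): Centre of the drawn circle, on the tray's surface; 72 mm across inside the line.
- mill: Bystander: pale olive wood mill, 182 mm tall, 60 mm thick, upright beyond the gap between grinder and tray; origin at its foot.
- spice_tin: Bystander: green enamel tin with its lid on, 93 mm tall, 75 mm across, beyond the gap between grinder and tray; origin at its foot.
- stopper_a: Bystander: clear glass cruet stopper, 66 mm tall, 34 mm across, standing between grinder and tray on the robot's side; origin at its foot.
- stopper_b: Bystander: green glass cruet stopper, 66 mm tall, 34 mm across, standing between grinder and tray on the far side; origin at its foot.
- bowl: Bystander: blue bowl, 110 mm across, 45 mm tall, at the right side; origin at its foot.
- salt_jar: Bystander: closed jar, 100 mm tall, 70 mm across, at the left side; origin at its foot.
There are look-alikes about, which are no part of the job. There is more than one size of the cover; the job needs the middle-sized.

How it is judged:
On the way, in this order (a step that is already met when the one before it is completed fails the run):
1. the release tab is pressed in more than 4.5 mm while the cover still lies in its frame (slant under 0.06 rad, heel edge within 6 mm of the frame's heel edge) (value of joint tab above 0.0045 m and angle between cover's own z axis and vertical below 0.06 rad and distance between cover_heel and frame_heel below 0.006 m), for 0.1 s.
2. the cover's tab end is swung up by more than 0.2 rad with its heel edge still within 18 mm of the frame's heel edge (angle between cover's own z axis and vertical above 0.2 rad and distance between cover_heel and frame_heel below 0.018 m), for 0.05 s.
At the end, for the whole second after the job is handed in: Cover flat on the tray (slant < 0.05 rad), ridge up, centre within 15 mm (along) and 13 mm (across) of the rectangle's centre, within 0.17 rad of its axis either way round; cartridge upright (< 0.05 rad) on the tray within 14 mm of the circle's centre; both released and at rest (x of cover in the frame of mark_cover between -0.015 and 0.015 m and y of cover in the frame of mark_cover between -0.013 and 0.013 m and z of cover in the frame of mark_cover below 0.004 m and angle between each of cover, cartridge's own z axis and vertical below 0.05 rad and angle between the x axis of cover and the x axis of tray, either way round below 0.17 rad and horizontal distance between cartridge and mark_cartridge below 0.014 m and z of cartridge in the frame of mark_cartridge below 0.004 m and linear speed of each of cover, cartridge below 0.02 m/s); the robot touches nothing.
It fails at once if a bystander is moved by more than 20 mm (distance of any of mill, spice_tin, stopper_a, stopper_b, bowl, salt_jar from where it was at the start of the episode above 0.02 m).
It fails at once if the cover or the cartridge is dropped (moves faster than 0.6 m/s while no finger touches it) ((linear speed of cover above 0.6 m/s and contact force between the fingers and cover below 0.1 N) or (linear speed of cartridge above 0.6 m/s and contact force between the fingers and cartridge below 0.1 N)).
It fails at once if the cartridge is toppled (angle between cartridge's own z axis and vertical above 1 rad).
It also fails if it takes over 58 s, if anything falls off the work surface, if the arm or the gripper's body presses on something with over 40 N, if the wrist force passes 120 N, or if a joint passes its speed limit or range.

## Working session

There is one attempt and no reset: what is moved stays moved. The work goes in short steps, Python scripts to look and compute and a tool call to move; the robot and the scene stay as the last step left them, time stands still between calls to the robot, and variables do not carry over. Pictures are saved under pics/ and viewed, and the job is handed in when it is done.

Besides the shell and the picture viewer there is one more tool, called after ">>>" as a command line: name --argument value ..., lists and objects as JSON in quotes. play_rows: Moves the arm, as the interface text tells. Its arguments: {"type":"object","properties":{"targets":{"type":"array","items":{"type":"number"}},"hand":{"type":"number"},"grip_force":{"type":"number"}},"required":["targets"]}

```bash
ls; mkdir -p pics
python3 - <<'E'
from plant import ctrl,get_image,camera_params
import cv2
s=ctrl.get_state();print(s)
for n in ['side','top','wrist']:
    p=camera_params(n);print(n,p)
    cv2.imwrite(f'pics/{n}0.png',get_image(n))
E
```

```text
pics
{'time': 0.0, 'qpos': array([-1.35118493,  0.41190286, -0.01269054,  1.59704172,  0.0056429 ,
        1.13427852, -0.08216633]), 'qvel': array([ 2.53125069e-03, -2.57542269e-03, -1.08736182e-03,  2.09348312e-03,
       -1.30127019e-03,  3.96136457e-05, -9.82959529e-04]), 'tau': array([-1.44805413e-04, -5.87952375e+01,  6.41907211e-01, -2.91081369e+01,
       -5.36615134e-02,  1.80697680e-02,  1.29473965e-04]), 'tool_pos': array([0.17733306, 0.59879376, 0.22180831]), 'orientation': array([ 8.01186329e-01,  5.98414430e-01, -5.87851161e-04,  5.39018843e-04]), 'wrist_force': array([ 0.20055747, -0.51562008,  0.18693517]), 'wrist_torque': array([0.02022673, 0.00898623, 0.0070537 ]), 'gripper_width': 0.99899297137649}
side {'K': array([[450.23176653,   0.        , 316.26378592],
       [  0.        , 450.23176653, 241.96386923],
       [  0.        ,   0.        ,   1.        ]]), 'k1': -0.03161960939921645, 'rvec': array([ 0.34834728, -2.5723424 ,  1.50606412]), 'tvec': array([0.51173668, 0.19562832, 0.89564802])}
top {'K': array([[543.35476591,   0.        , 321.93584642],
       [  0.        , 543.35476591, 243.98842561],
       [  0.        ,   0.        ,   1.        ]]), 'k1': 0.010642663141145937, 'rvec': array([ 2.20392311, -2.16742503,  0.07849032]), 'tvec': array([-0.01720685,  0.52557908,  1.41929254])}
wrist {'K': array([[331.38302723,   0.        , 316.47115808],
       [  0.        , 331.38302723, 238.74708358],
       [  0.        ,   0.        ,   1.        ]]), 'k1': -0.02301687135739435, 'rvec': array([-2.35440924, -1.75711873, -0.21098155]), 'tvec': array([-0.62278679, -0.02945911,  0.38992269])}
```

View pics/side0.png

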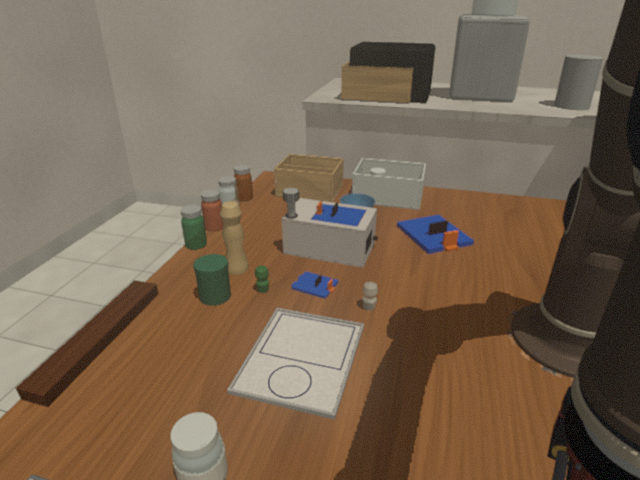

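View pics/top0.png

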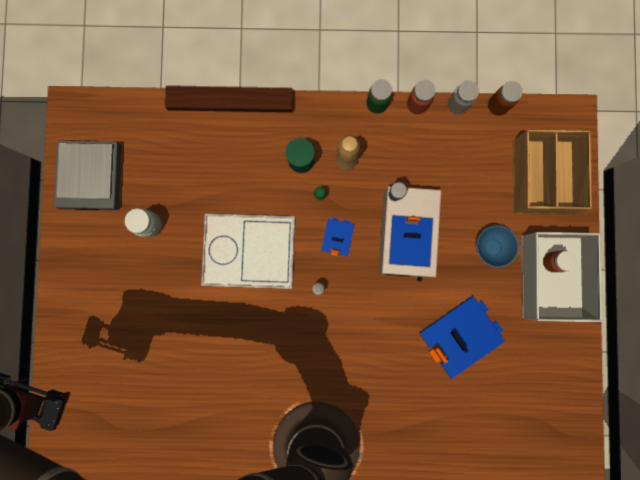

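View pics/wrist0.png

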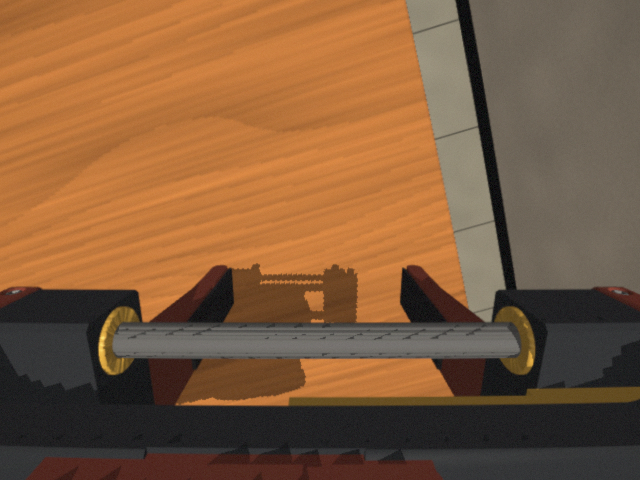

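The side view shows the grinder with its blue cover (about 330,225), the tray (300,360) and the look-alike covers (small 315,285; large 435,233). The top view shows the grinder at (410,235), tab end upward (away from the robot), with the knob at (398,190). The tray is at (248,250), its rectangle at (267,251) and circle at (223,250). Next I zoom in.

```bash
cat > h.py <<'E'
import numpy as np,cv2
from scipy.spatial.transform import Rotation as R
from scipy.optimize import least_squares
def proj(p,X):
    X=np.atleast_2d(X).astype(float)
    d=np.array([p['k1'],0,0,0,0.])
    return cv2.projectPoints(X,np.array(p['rvec']),np.array(p['tvec']),p['K'],d)[0].reshape(-1,2)
def ray(p,uv):
    d=np.array([p['k1'],0,0,0,0.])
    n=cv2.undistortPoints(np.array(uv,float).reshape(-1,1,2),p['K'],d).reshape(-1,2)
    Rm=cv2.Rodrigues(np.array(p['rvec']))[0]
    dirs=np.c_[n,np.ones(len(n))]@Rm
    c=-Rm.T@np.array(p['tvec'])
    return c,dirs
def onz(p,uv,z):
    c,d=ray(p,uv); return c+d*((z-c[2])/d[:,2])[:,None]
def tri(obs):
    A=np.zeros((3,3));b=np.zeros(3)
    for p,uv in obs:
        c,d=ray(p,[uv]);d=d[0]/np.linalg.norm(d[0]);M=np.eye(3)-np.outer(d,d);A+=M;b+=M@c
    X=np.linalg.solve(A,b)
    return X,[np.linalg.norm(proj(p,X)[0]-uv) for p,uv in obs]
def grinder(x,y,yaw,pts):
    c,s=np.cos(yaw),np.sin(yaw)
    pts=np.atleast_2d(pts)
    return np.c_[x+c*pts[:,0]-s*pts[:,1],y+s*pts[:,0]+c*pts[:,1],pts[:,2]]
E
python3 - <<'E'
import cv2
t=cv2.imread('pics/top0.png');s=cv2.imread('pics/side0.png')
cv2.imwrite('pics/tg.png',cv2.resize(t[170:300,360:460],None,fx=6,fy=6,interpolation=cv2.INTER_CUBIC)[:600])
cv2.imwrite('pics/tg.png',cv2.resize(t[175:295,370:460],None,fx=5,fy=5,interpolation=cv2.INTER_CUBIC))
cv2.imwrite('pics/tt.png',cv2.resize(t[200:300,190:310],None,fx=6,fy=6,interpolation=cv2.INTER_CUBIC))
cv2.imwrite('pics/sg.png',cv2.resize(s[180:270,270:390],None,fx=6,fy=6,interpolation=cv2.INTER_CUBIC))
cv2.imwrite('pics/st.png',cv2.resize(s[300:420,225:375],None,fx=5,fy=5,interpolation=cv2.INTER_CUBIC))
E
```

```text
(no output)
```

View pics/tg.png

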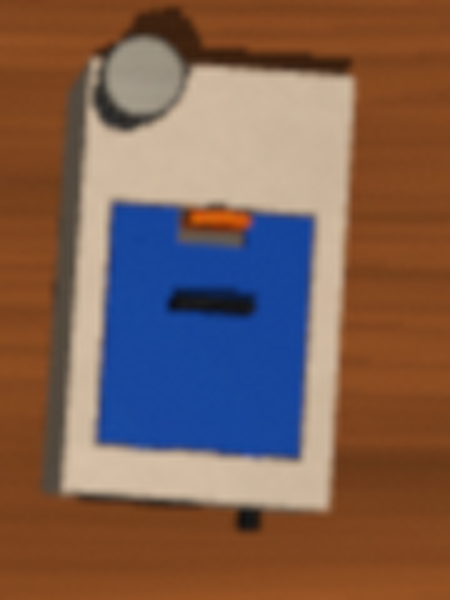

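View pics/tt.png

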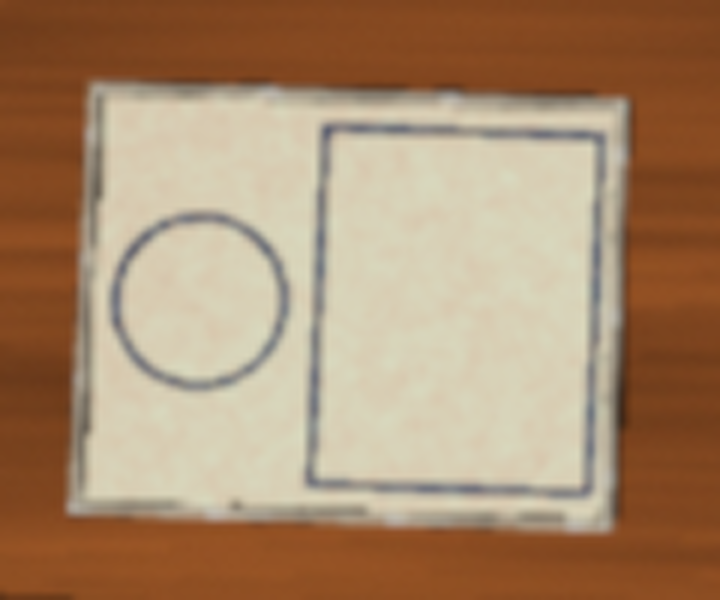

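View pics/sg.png

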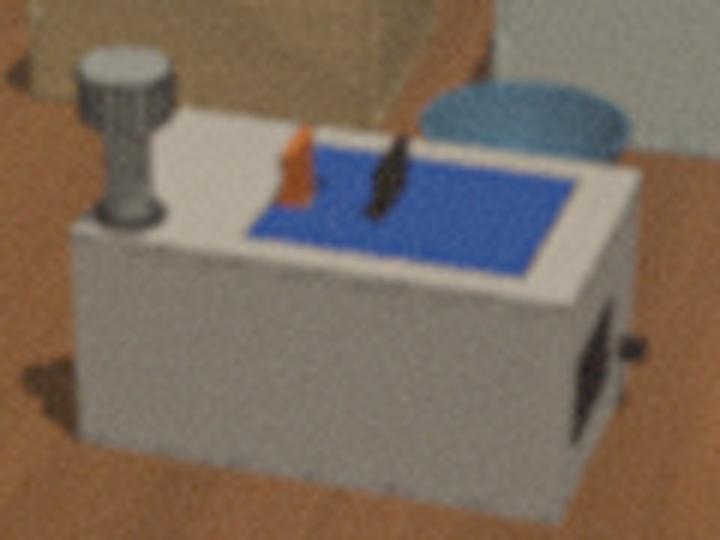

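View pics/st.png

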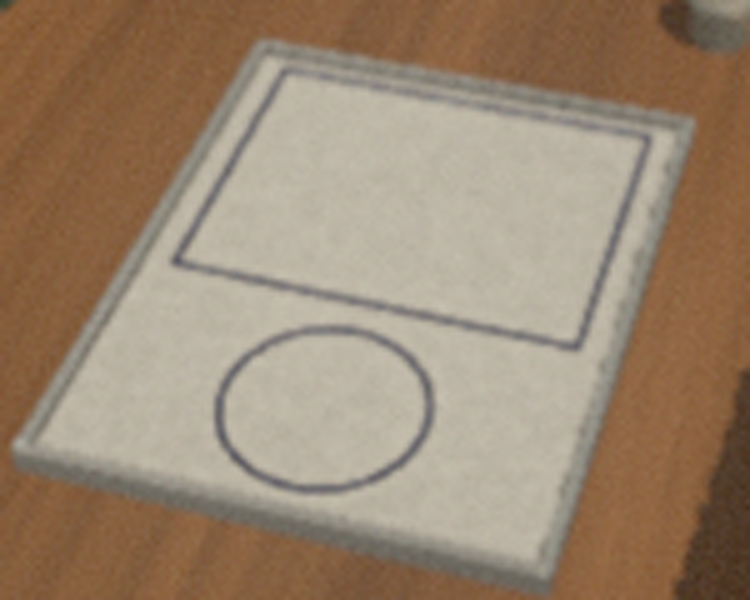

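```bash
cat > m1.py <<'E'
from h import *
from plant import camera_params
T=camera_params('top');S=camera_params('side')
def tg(U,V):return np.array([370+(U+.5)/5-.5,175+(V+.5)/5-.5])
def sg(U,V):return np.array([270+(U+.5)/6-.5,180+(V+.5)/6-.5])
def tt(U,V):return np.array([190+(U+.5)/6-.5,200+(V+.5)/6-.5])
def st(U,V):return np.array([225+(U+.5)/5-.5,300+(V+.5)/5-.5])
G={'hl':(tg(98,443),sg(525,275)),'hr':(tg(300,458),sg(578,180)),'tl':(tg(113,203),sg(248,237)),
'box_hl':(tg(60,494),sg(575,303)),'box_hr':(tg(330,510),sg(638,172)),
'ridge_top_l':(tg(172,298),None)}
for k,(a,b) in G.items():
    if b is None: continue
    print(k,*[np.round(v,4) for v in tri([(T,a),(S,b)])], onz(T,[a],.105)[0].round(4),onz(S,[b],.105)[0].round(4))
Q={'r_fl':(tt(325,127),st(177,262)),'r_fr':(tt(603,134),st(284,71)),'r_nr':(tt(588,493),st(650,138)),'r_nl':(tt(311,485),st(578,348)),'circ':(tt(200,301),st(325,409)),
'rim_fl':(tt(92,84),st(22,447)),'rim_nr':(tt(612,528),st(690,122))}
for k,(a,b) in Q.items():
    print(k,*[np.round(v,4) for v in tri([(T,a),(S,b)])], onz(T,[a],.006)[0].round(4),onz(S,[b],.006)[0].round(4))
print(onz(T,[tg(145,75),],.176), onz(S,[sg(127,68)],.176))
E
python3 m1.py
```

```text
hl [ 0.4752 -0.1758  0.106 ] [0.2371 0.2402] [ 0.4747 -0.176   0.105 ] [ 0.4761 -0.1777  0.105 ]
hr [ 0.4703 -0.2763  0.1038] [0.5339 0.5032] [ 0.4689 -0.2762  0.105 ] [ 0.4712 -0.2736  0.105 ]
tl [ 0.5951 -0.1825  0.1046] [0.1891 0.1867] [ 0.5946 -0.1826  0.105 ] [ 0.5954 -0.1818  0.105 ]
box_hl [ 0.4504 -0.1571  0.106 ] [0.5509 0.5688] [ 0.4491 -0.1574  0.105 ] [ 0.452  -0.1587  0.105 ]
box_hr [ 0.4454 -0.2911  0.1041] [0.7963 0.7458] [ 0.4434 -0.2911  0.105 ] [ 0.4471 -0.2887  0.105 ]
r_fl [0.5862 0.2021 0.0058] [0.2556 0.357 ] [0.5855 0.2019 0.006 ] [0.5868 0.2024 0.006 ]
r_fr [0.5859 0.0783 0.0038] [0.4499 0.5616] [0.5845 0.0778 0.006 ] [0.5861 0.0811 0.006 ]
r_nr [0.4256 0.0814 0.0048] [0.3724 0.4822] [0.4246 0.0811 0.006 ] [0.4263 0.083  0.006 ]
r_nl [0.4274 0.2042 0.0048] [0.4982 0.7239] [0.4261 0.2038 0.006 ] [0.4285 0.2056 0.006 ]
circ [0.5081 0.256  0.0038] [0.407  0.6107] [0.5069 0.2553 0.006 ] [0.5084 0.2581 0.006 ]
rim_fl [0.6028 0.3056 0.0092] [0.073  0.1129] [0.6031 0.3063 0.006 ] [0.6046 0.303  0.006 ]
rim_nr [0.4107 0.0703 0.0076] [0.5128 0.6594] [0.4094 0.0702 0.006 ] [0.4123 0.0686 0.006 ]
[[ 0.64702019 -0.18810083  0.176     ]] [[ 0.64684381 -0.1822017   0.176     ]]
```

```bash
cat >> h.py <<'E'
def toolpose(s): return np.array(s['tool_pos']),R.from_quat(s['orientation'])
def delta(s,pos,rot=None):
    p,r=toolpose(s); d=r.inv().apply(np.array(pos)-p)*100
    w=(r.inv()*rot).as_rotvec() if rot is not None else None
    return d.round(3),(w.round(4) if w is not None else None)
def down(yaw,tilt=0):  # tool x at world yaw, z down; tilt = swing tab end up (about -y of grinder)
    r=R.from_matrix(np.array([[np.cos(yaw),np.sin(yaw),0],[np.sin(yaw),-np.cos(yaw),0],[0,0,-1]]))
    return R.from_rotvec(-tilt*np.array([-np.sin(yaw),np.cos(yaw),0]))*r
def show(s):
    p,r=toolpose(s);print('t',round(s['time'],2),'pos',p.round(4),'x',r.as_matrix()[:,0].round(3),'z',r.as_matrix()[:,2].round(3),'F',np.round(s['wrist_force'],1),'w',round(s['gripper_width'],3))
E
python3 - <<'E'
from h import *
from plant import ctrl,camera_params
s=ctrl.get_state();show(s);p,r=toolpose(s)
W=camera_params('wrist');Rm=cv2.Rodrigues(W['rvec'])[0];c=-Rm.T@W['tvec']
print('cam in tool',r.inv().apply(c-p),'axis',r.inv().apply(Rm[2]),'right',r.inv().apply(Rm[0]))
T=camera_params('top');S=camera_params('side')
for n,uv in dict(mill=(347,166),stA=(318,290),stB=(320,196),tin=(300,160),jar=(143,225),bowl=(497,246)).items(): print(n,onz(T,[uv],0.02)[0].round(3))
print(delta(s,(.177,.599,.3),down(-.053)))
E
```

```text
t 0.15 pos [0.1773 0.5989 0.222 ] x [ 0.284  0.959 -0.001] z [-0.    -0.001 -1.   ] F [-0.1 -0.3  0.2] w 1.003
cam in tool [-0.00080618 -0.06454854 -0.16188274] axis [-0.00163172  0.24035584  0.97068347] right [0.99999841 0.00108896 0.00141135]
mill [ 0.736 -0.072  0.02 ]
stA [ 0.404 -0.     0.02 ]
stB [ 0.654 -0.001  0.02 ]
tin [0.75  0.054 0.02 ]
jar [0.568 0.466 0.02 ]
bowl [ 0.528 -0.471  0.02 ]
(array([-0.01 , -0.035, -7.8  ]), array([9.000e-04, 1.000e-03, 1.336e+00]))
```

>>> play_rows --targets '[0,0,-0.7,0,0,0.12,0,0,-0.7,0,0,0.12,0,0,-0.7,0,0,0.12,0,0,-0.7,0,0,0.12,0,0,-0.7,0,0,0.12,0,0,-0.7,0,0,0.12,0,0,-0.7,0,0,0.12,0,0,-0.7,0,0,0.12,0,0,-0.7,0,0,0.12,0,0,-0.7,0,0,0.12,0,0,-0.7,0,0,0.12]' --hand 0 --grip_force 30

```text
time: 1.07
tool_pos: [0.1773, 0.5991, 0.2997]
orientation: [1.0, -0.021, -0.0, 0.0]
wrist_force: [-0.3, 0.5, 0.8]
gripper_width: 1.003
```

>>> play_rows --targets '[2.6,2.8,0,0,0,0,2.6,2.8,0,0,0,0,2.6,2.8,0,0,0,0,2.6,2.8,0,0,0,0,2.6,2.8,0,0,0,0,2.6,2.8,0,0,0,0,2.6,2.8,0,0,0,0,2.6,2.8,0,0,0,0,2.6,2.8,0,0,0,0,2.6,2.8,0,0,0,0,0,3,0,0,0,0,0,3,0,0,0,0]'

```text
time: 2.07
tool_pos: [0.4256, 0.2477, 0.2992]
orientation: [1.0, -0.02, -0.0, 0.001]
wrist_force: [-0.2, -0.3, 0.5]
gripper_width: 1.001
```

>>> play_rows --targets '[0.6,3.8,0,0,0,0,0.6,3.8,0,0,0,0,0.6,3.8,0,0,0,0,0.6,3.8,0,0,0,0,0.6,3.8,0,0,0,0,0.6,3.8,0,0,0,0,0.6,3.8,0,0,0,0,0.6,3.8,0,0,0,0,0.6,3.8,0,0,0,0,0.6,3.8,0,0,0,0,0,3,0,0,0,0,0,0,0,0,0,0]'

```text
time: 3.07
tool_pos: [0.4682, -0.1685, 0.3]
orientation: [1.0, -0.023, 0.0, 0.001]
wrist_force: [-1.3, 0.4, 0.5]
gripper_width: 1.001
```

Run:
```python
from h import *
from plant import ctrl,camera_params,get_image
s=ctrl.get_state();show(s);print(s['qpos'])
W=camera_params('wrist');cv2.imwrite('pics/w1.png',get_image('wrist'));np.savez('w1.npz',**W)
print(delta(s,(.5545,-.2304,.3),down(-.053)))
```

```text
t 3.07 pos [ 0.4682 -0.1685  0.3   ] x [ 0.999 -0.045  0.001] z [ 0.    -0.003 -1.   ] F [-1.3  0.4  0.5] w 1.001
[-0.51656311  0.14545688  0.87317673  1.82877063 -0.11605852  1.21983193
  0.34625808]
(array([8.904, 5.796, 0.02 ]), array([ 0.0026, -0.0006,  0.008 ]))
```

View pics/w1.png

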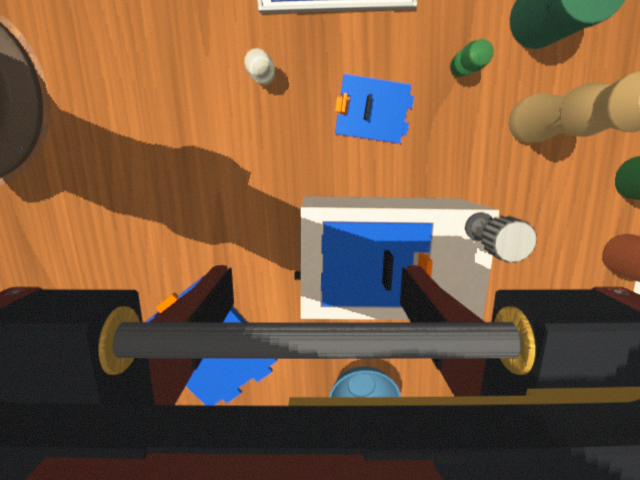

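The wrist view shows the grinder's cover at (322–432, 222–306), ridge (388,270), tab (425,262) and knob (515,240). I zoom in to refine the cover pose.

Run:
```python
import cv2
t=cv2.imread('pics/w1.png')
cv2.imwrite('pics/w1z.png',cv2.resize(t[190:330,290:450],None,fx=4,fy=4,interpolation=cv2.INTER_CUBIC))
```

```text
(no output)
```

View pics/w1z.png

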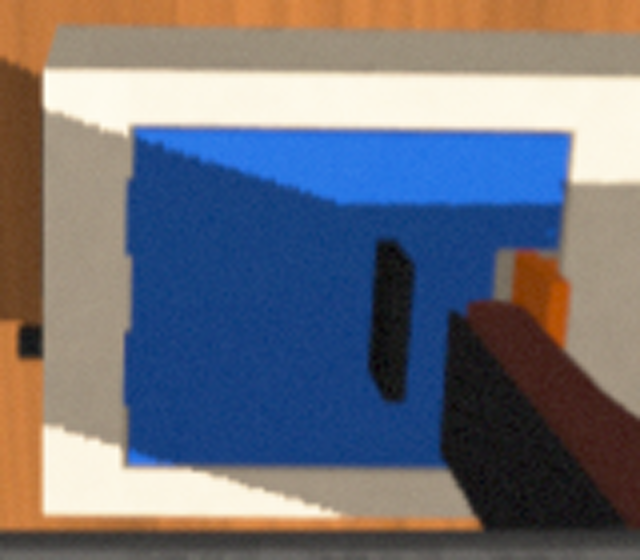

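```bash
cat > m2.py <<'E'
from h import *
from m1 import T,S,tg,sg
W=dict(np.load('w1.npz'))
def w(U,V):return np.array([290+(U+.5)/4-.5,190+(V+.5)/4-.5])
P={'hl':(-60,50,105),'hr':(-60,-50,105),'tl':(60,50,105),'tr':(60,-50,105),'bhl':(-85,66,105),'bhr':(-85,-66,105)}
obs=[('hl',T,tg(98,443)),('hr',T,tg(300,458)),('tl',T,tg(113,203)),('tr',T,tg(315,214)),('bhl',T,tg(60,494)),('bhr',T,tg(330,510)),
('hl',S,sg(525,275)),('hr',S,sg(578,180)),('tl',S,sg(248,237)),('bhl',S,sg(575,303)),('bhr',S,sg(638,172)),
('hl',W,w(133,127)),('tl',W,w(572,130)),('hr',W,w(126,466)),('bhl',W,w(43,68)),('bhr',W,w(43,515))]
def f(v,ob):
    r=[]
    for k,c,uv in ob:
        X=grinder(v[0],v[1],v[2],np.array(P[k])/1000.); X[:,2]+=v[3]
        r+=list((proj(c,X)[0]-uv))
    return np.array(r)
for nm,ob in [('all',obs),('T',obs[:6]),('S',obs[6:11]),('W',obs[11:]),('TS',obs[:11])]:
    x0=[.533,-.229,-.05,0]
    if nm in('T','W','S'): g=lambda v:f(np.r_[v,0],ob);x0=x0[:3]
    else: g=lambda v:f(v,ob)
    q=least_squares(g,x0);print(nm,q.x.round(4),np.abs(q.fun).max().round(2),np.sqrt((q.fun**2).mean()).round(2))
E
python3 m2.py|tail -5
```

```text
all [ 0.5325 -0.2279 -0.0546  0.0008] 1.17 0.47
T [ 0.5319 -0.2293 -0.0527] 0.64 0.33
S [ 0.5339 -0.2283 -0.0415] 0.42 0.26
W [ 0.5325 -0.2279 -0.0554] 0.65 0.44
TS [ 5.328e-01 -2.292e-01 -5.100e-02 -2.000e-04] 1.07 0.42
```

Run:
```python
from h import *
from plant import ctrl
s=ctrl.get_state();print(delta(s,(.5615,-.2299,.2),down(-.054)))
```

```text
(array([9.566, 6.031, 9.971]), array([0.0012, 0.0002, 0.0107]))
```

>>> play_rows --targets '[2.4,1.5,0,0,0,0.003,2.4,1.5,0,0,0,0.003,2.4,1.5,0,0,0,0.003,2.37,1.53,0,0.001,0,0.002,0,0,2.5,0,0,0,0,0,2.5,0,0,0,0,0,2.5,0,0,0,0,0,2.5,0,0,0,0,0,0,0,0,0,0,0,0,0,0,0]'

```text
time: 3.95
tool_pos: [0.5622, -0.2245, 0.1989]
orientation: [1.0, -0.023, -0.001, -0.001]
wrist_force: [0.1, -0.5, 0.5]
gripper_width: 1.002
```

Run:
```python
from h import *
from plant import ctrl,camera_params,get_image
s=ctrl.get_state();show(s);print(s['qpos'].round(2))
W=camera_params('wrist');cv2.imwrite('pics/w2.png',get_image('wrist'));np.savez('w2.npz',**W)
print(delta(s,(.5615,-.2299,.109),down(-.054)))
```

```text
t 3.95 pos [ 0.5622 -0.2245  0.1989] x [ 0.999 -0.047 -0.003] z [-0.003  0.002 -1.   ] F [ 0.1 -0.5  0.5] w 1.002
[-0.26  0.49  0.8   1.71 -0.39  1.11  0.61]
(array([-0.025,  0.557,  8.985]), array([-0.002 ,  0.0028,  0.0072]))
```

View pics/w2.png

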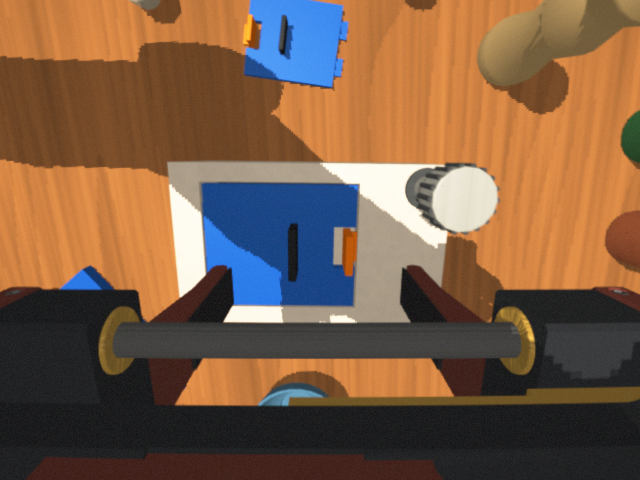

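The second wrist view shows ridge (293,252) and tab (349,252) centred between the fingers, with the cover corners at (203,183), (358,184), (208,306) and (354,306).

Run:
```python
import cv2
t=cv2.imread('pics/w2.png')
cv2.imwrite('pics/w2z.png',cv2.resize(t[150:320,160:370],None,fx=3.5,fy=3.5,interpolation=cv2.INTER_CUBIC))
```

```text
(no output)
```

View pics/w2z.png

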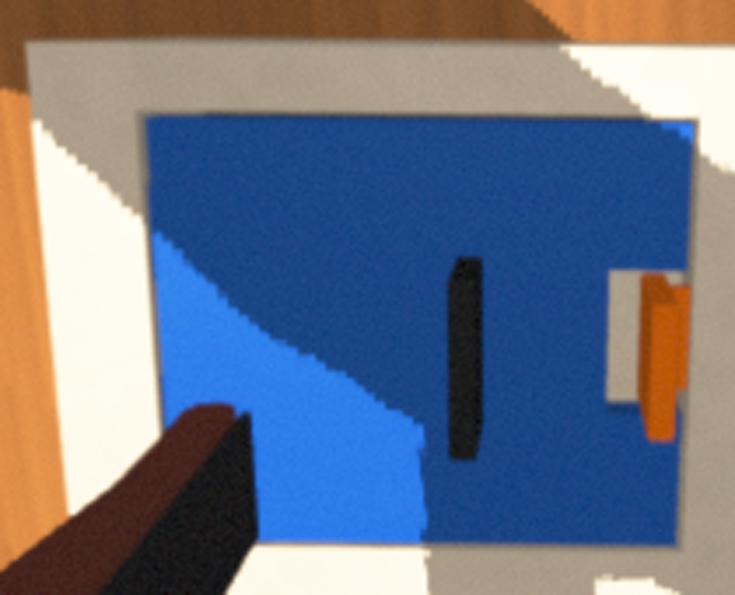

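```bash
cat > m3.py <<'E'
from m2 import *
W2=dict(np.load('w2.npz'))
def w2(U,V):return np.array([160+(U+.5)/3.5-.5,150+(V+.5)/3.5-.5])
P.update(rl=(11,20,129),rr=(11,-20,129))
ob=[('hl',W2,w2(147,116)),('tl',W2,w2(695,121)),('tr',W2,w2(680,545)),('bhl',W2,w2(27,43)),('rl',W2,w2(470,260)),('rr',W2,w2(465,457))]
q=least_squares(lambda v:f(np.r_[v,0],ob),[.533,-.229,-.05]);print('W2',q.x.round(4),q.fun.round(2))
q=least_squares(lambda v:f(v,obs+ob),[.533,-.229,-.05,0]);print('ALL',q.x.round(4),np.abs(q.fun).max())
E
python3 m3.py | tail -2
```

```text
W2 [ 0.5339 -0.2283 -0.0535] [ 0.18 -0.48  0.29 -1.12  0.26 -1.41  0.12 -1.06 -1.41  3.71  0.66  0.03]
ALL [ 5.334e-01 -2.284e-01 -5.440e-02 -4.000e-04] 3.7323650446274144
```

>>> play_rows --targets '[0.05,0.55,0,-0.002,0.003,0.007,0,0,2.0,0,0,0,0,0,2.0,0,0,0,0,0,2.0,0,0,0,0,0,1.5,0,0,0,0,0,0,0,0,0,0,0,0,0,0,0]'

```text
time: 4.58
tool_pos: [0.5635, -0.2322, 0.1257]
orientation: [1.0, -0.028, 0.002, 0.001]
wrist_force: [-1.0, -0.4, 0.2]
gripper_width: 1.0
```

Run:
```python
from h import *
from plant import ctrl,camera_params,get_image
s=ctrl.get_state();show(s);print(s['qpos'].round(2))
W=camera_params('wrist');cv2.imwrite('pics/w3.png',get_image('wrist'));np.savez('w3.npz',**W)
print(delta(s,(.5622,-.2299,.109),down(-.054)))
```

```text
t 4.58 pos [ 0.5635 -0.2322  0.1257] x [ 0.998 -0.055  0.004] z [ 0.004 -0.001 -1.   ] F [-1.  -0.4  0.2] w 1.0
[-0.21  0.57  0.75  1.78 -0.47  0.97  0.67]
(array([-0.146, -0.223,  1.67 ]), array([ 0.0013, -0.0038, -0.0013]))
```

View pics/w3.png

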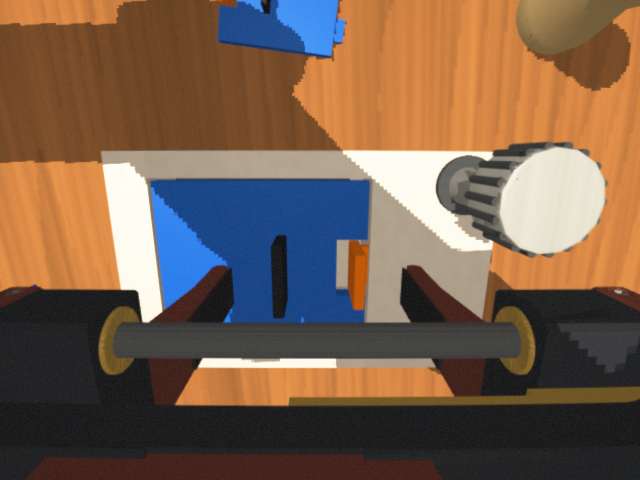

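>>> play_rows --targets '[-0.1,-0.2,0,0,0,0,0,0,0.8,0,-0.004,0,0,0,0.8,0,0,0,0,0,0,0,0,0,0,0,0,0,0,0]'

```text
time: 5.05
tool_pos: [0.5618, -0.2295, 0.108]
orientation: [1.0, -0.027, -0.001, 0.0]
wrist_force: [0.4, 0.3, -0.5]
gripper_width: 0.999
```

Run:
```python
from h import *
from plant import ctrl,camera_params,get_image
s=ctrl.get_state();show(s)
print(delta(s,(.5622,-.2299,.109),down(-.054)))
```

```text
t 5.05 pos [ 0.5618 -0.2295  0.108 ] x [ 0.998 -0.055 -0.002] z [-0.002 -0.001 -1.   ] F [ 0.4  0.3 -0.5] w 0.999
(array([ 0.042,  0.038, -0.098]), array([ 0.0008,  0.0021, -0.0009]))
```

Well placed. I close on the ridge and tab.

>>> play_rows --targets '[0.05,0,-0.05,0,0,0,0,0,0,0,0,0,0,0,0,0,0,0,0,0,0,0,0,0,0,0,0,0,0,0,0,0,0,0,0,0,0,0,0,0,0,0,0,0,0,0,0,0]' --hand 1 --grip_force 30

```text
time: 5.72
tool_pos: [0.5623, -0.2298, 0.1093]
orientation: [1.0, -0.028, -0.001, 0.0]
wrist_force: [-2.7, 0.6, 4.3]
gripper_width: 0.462
```

Run:
```python
from h import *
from plant import ctrl,camera_params,get_image
s=ctrl.get_state();show(s);print('open mm',s['gripper_width']*88)
cv2.imwrite('pics/w4.png',get_image('wrist'))
i=get_image('side');cv2.imwrite('pics/s4.png',cv2.resize(i[130:280,220:420],None,fx=4,fy=4))
```

```text
t 5.72 pos [ 0.5623 -0.2298  0.1093] x [ 0.998 -0.055 -0.001] z [-0.002 -0.001 -1.   ] F [-2.7  0.6  4.3] w 0.462
open mm 40.62545559056761
```

View pics/w4.png

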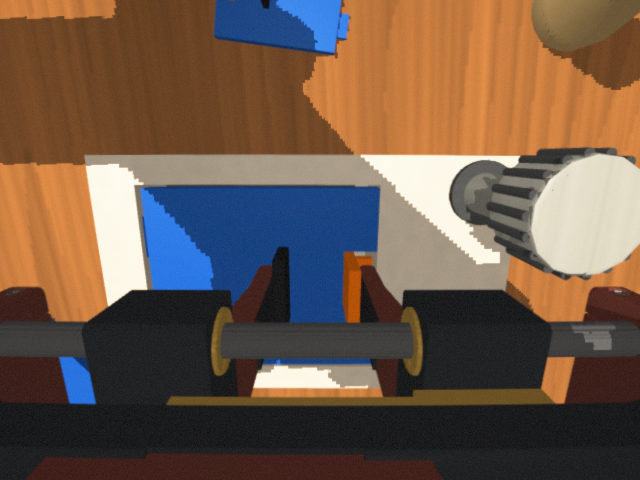

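View pics/s4.png

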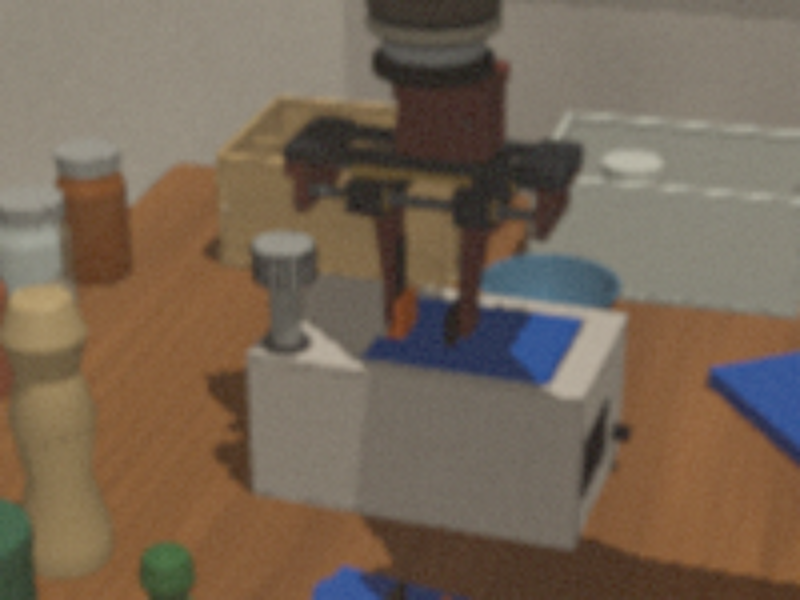

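The opening is 40.6 mm, so the tab is fully in, and the side view shows the cover still flat. I now pivot about the heel line in small rows.

>>> play_rows --targets '[-0.016,0,-0.266,0,0.03,0,-0.016,0,-0.266,0,0.03,0,-0.016,0,-0.266,0,0.03,0,-0.016,0,-0.266,0,0.03,0,0,0,0,0,0,0]'

```text
time: 6.23
tool_pos: [0.5605, -0.23, 0.1198]
orientation: [0.998, -0.028, 0.06, 0.002]
wrist_force: [-0.3, -0.4, -1.1]
gripper_width: 0.461
```

Run:
```python
from h import *
from plant import ctrl,camera_params,get_image
s=ctrl.get_state();show(s);print('open mm',s['gripper_width']*88,np.round(s['wrist_torque'],2))
i=get_image('side');cv2.imwrite('pics/s5.png',cv2.resize(i[130:280,220:420],None,fx=4,fy=4))
```

```text
t 6.23 pos [ 0.5605 -0.23    0.1198] x [ 0.991 -0.056  0.12 ] z [ 0.119 -0.007 -0.993] F [-0.3 -0.4 -1.1] w 0.461
open mm 40.558543209209965 [-0.08  0.18 -0.03]
```

View pics/s5.png

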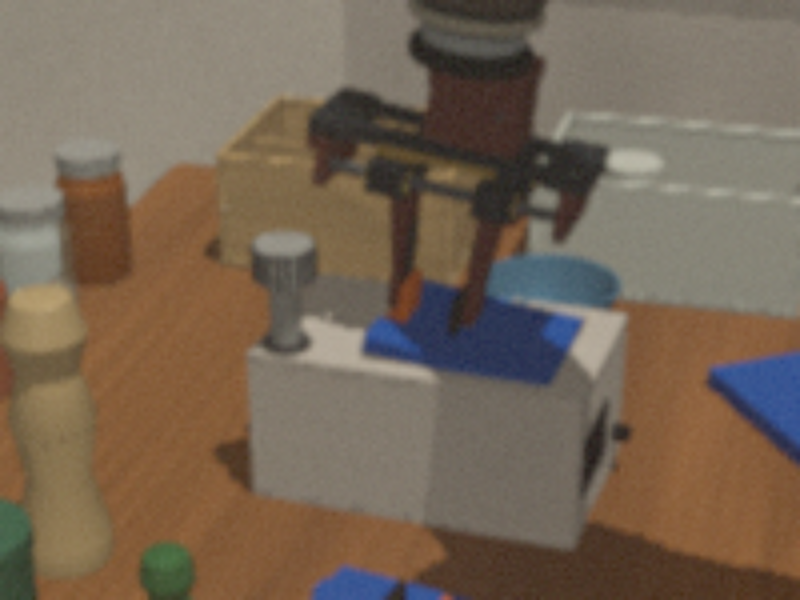

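>>> play_rows --targets '[-0.016,0,-0.266,0,0.03,0,-0.016,0,-0.266,0,0.03,0,-0.016,0,-0.266,0,0.03,0,-0.016,0,-0.266,0,0.03,0,-0.016,0,-0.266,0,0.03,0,-0.016,0,-0.266,0,0.03,0,-0.016,0,-0.266,0,0.03,0,0,0,0,0,0,0,0,0,0,0,0,0]'

```text
time: 7.03
tool_pos: [0.5566, -0.2293, 0.1376]
orientation: [0.986, -0.027, 0.163, 0.005]
wrist_force: [0.5, -0.5, -2.1]
gripper_width: 0.462
```

Run:
```python
from h import *
from plant import ctrl,camera_params,get_image
s=ctrl.get_state();show(s);print('open mm',s['gripper_width']*88,np.round(s['wrist_torque'],2),s['qpos'].round(2))
i=get_image('side');cv2.imwrite('pics/s6.png',cv2.resize(i[130:280,220:420],None,fx=4,fy=4))
```

```text
t 7.03 pos [ 0.5566 -0.2293  0.1376] x [ 0.945 -0.052  0.322] z [ 0.322 -0.018 -0.947] F [ 0.5 -0.5 -2.1] w 0.462
open mm 40.66040440492642 [-0.08  0.43  0.  ] [-0.15  0.36  0.65  2.05 -0.65  0.58  0.89]
```

View pics/s6.png

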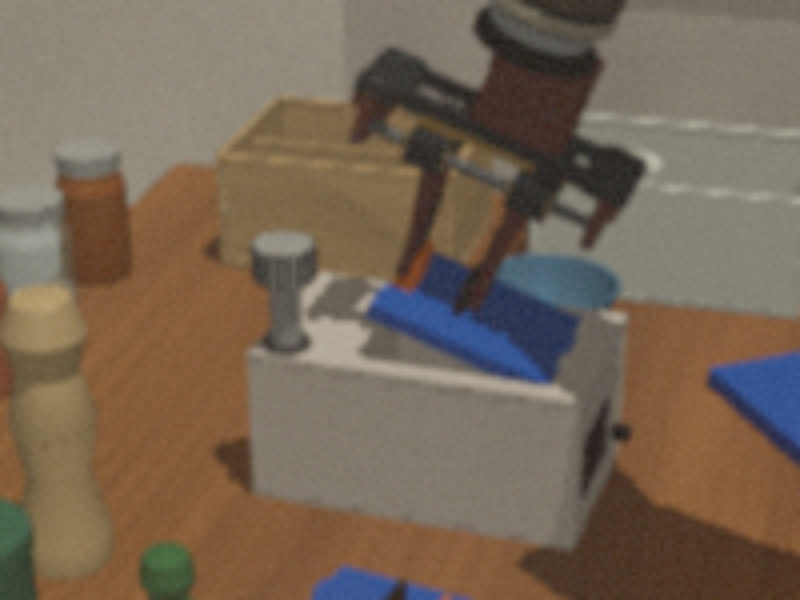

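The cover is tilted 0.33 rad with its heel still at the frame edge. I slide it out along its own +x, then lift straight up.

>>> play_rows --targets '[0.6,0,0,0,0,0,0.6,0,0,0,0,0,0.6,0,0,0,0,0,0.6,0,0,0,0,0,0.3,0,-0.9,0,0,0,0.5,0,-1.5,0,0,0,0,0,0,0,0,0]'

```text
time: 7.67
tool_pos: [0.5805, -0.2316, 0.1736]
orientation: [0.986, -0.027, 0.165, 0.006]
wrist_force: [0.3, 0.2, -1.6]
gripper_width: 0.464
```

Run:
```python
from h import *
from plant import ctrl,camera_params,get_image
s=ctrl.get_state();show(s);print('open mm',s['gripper_width']*88,np.round(s['wrist_torque'],2),s['qpos'].round(2))
i=get_image('side');cv2.imwrite('pics/s7.png',cv2.resize(i[130:280,220:420],None,fx=4,fy=4))
```

```text
t 7.67 pos [ 0.5805 -0.2316  0.1736] x [ 0.944 -0.052  0.326] z [ 0.326 -0.02  -0.945] F [ 0.3  0.2 -1.6] w 0.464
open mm 40.80892299350331 [-0.11  0.35  0.01] [-0.2   0.35  0.7   1.97 -0.58  0.66  0.81]
```

View pics/s7.png

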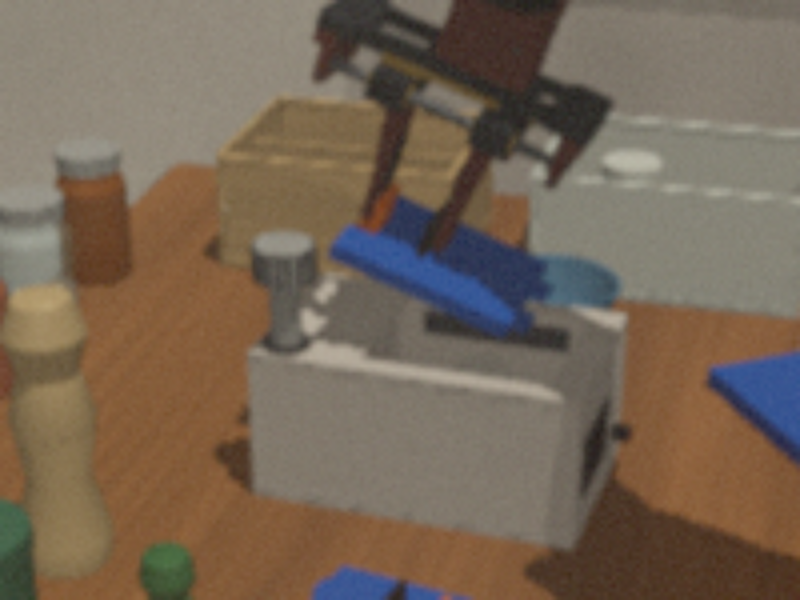

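The cover is out of the frame and held firmly. I lift it further and level it.

>>> play_rows --targets '[0.65,0,-1.9,0,0,0,0.65,0,-1.9,0,0,0,0.65,0,-1.9,0,0,0,0.65,0,-1.9,0,0,0,0,0,0,0,-0.066,0,0,0,0,0,-0.066,0,0,0,0,0,-0.066,0,0,0,0,0,-0.066,0,0,0,0,0,-0.066,0,0,0,0,0,0,0]'

```text
time: 8.55
tool_pos: [0.5809, -0.229, 0.2495]
orientation: [1.0, -0.026, -0.003, 0.001]
wrist_force: [0.7, 1.0, -2.3]
gripper_width: 0.459
```

Run:
```python
from h import *
from plant import ctrl,camera_params,get_image
s=ctrl.get_state();show(s);print('open mm',s['gripper_width']*88,s['qpos'].round(2))
y=-.013
c=np.array([.5065,.1415]); d=np.array([np.cos(y),np.sin(y)])
t=c+.0285*d; print(t)
print(delta(s,(*t,.25),down(y)))
W=camera_params('wrist');np.savez('w5.npz',**W);cv2.imwrite('pics/w5.png',get_image('wrist'))
i=get_image('side');cv2.imwrite('pics/s8.png',i)
```

```text
t 8.55 pos [ 0.5809 -0.229   0.2495] x [ 0.999 -0.052 -0.005] z [-0.005 -0.001 -1.   ] F [ 0.7  1.  -2.3] w 0.459
open mm 40.41134288822872 [-0.26  0.48  0.81  1.6  -0.36  1.22  0.57]
[0.53499759 0.14112951]
(array([ -6.502, -36.725,  -0.058]), array([ 0.0011,  0.0052, -0.0387]))
```

View pics/w5.png

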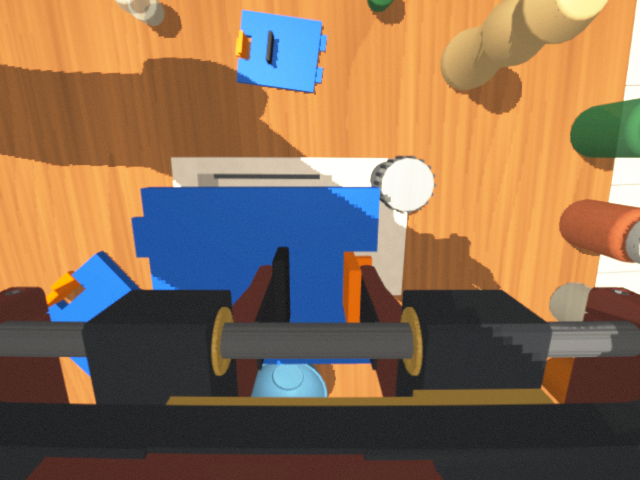

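View pics/s8.png

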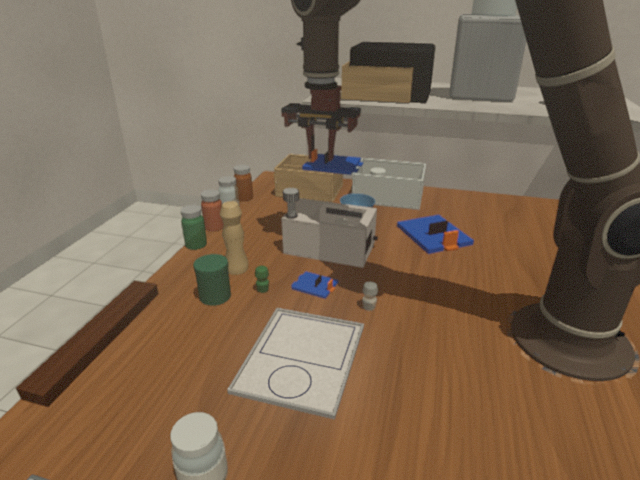

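>>> play_rows --targets '[-0.5,-2.5,0,0,0,0,-0.6,-3.2,0,0,0,0,-0.6,-3.2,0,0,0,0,-0.6,-3.2,0,0,0,0,-0.6,-3.2,0,0,0,0,-0.6,-3.2,0,0,0,0,-0.6,-3.2,0,0,0,0,-0.6,-3.2,0,0,0,0,-0.6,-3.2,0,0,0,0,-0.6,-3.2,0,0,0,0,-0.5,-3.0,0,0,0.005,-0.02,-0.1,-2.4,0,0,0,-0.018]'

```text
time: 9.65
tool_pos: [0.5324, 0.1418, 0.2508]
orientation: [1.0, -0.007, 0.003, -0.001]
wrist_force: [-0.2, 1.0, -2.4]
gripper_width: 0.458
```

>>> play_rows --targets '[0,0,0,0,0,0,0,0,0,0,0,0]'

```text
time: 9.82
tool_pos: [0.5331, 0.1405, 0.2506]
orientation: [1.0, -0.007, 0.002, -0.0]
wrist_force: [-1.0, -1.5, -1.5]
gripper_width: 0.458
```

Run:
```python
from h import *
from plant import ctrl,camera_params,get_image
s=ctrl.get_state();show(s);print('open mm',s['gripper_width']*88,s['qpos'].round(2))
print(delta(s,(.535,.1411,.15),down(-.013)))
W=camera_params('wrist');np.savez('w6.npz',**W);cv2.imwrite('pics/w6.png',get_image('wrist'))
```

```text
t 9.82 pos [0.5331 0.1405 0.2506] x [ 1.    -0.015  0.005] z [ 0.005  0.001 -1.   ] F [-1.  -1.5 -1.5] w 0.458
open mm 40.28966980658445 [-0.95  0.31  0.77  1.78 -0.23  1.14 -0.12]
(array([ 0.139, -0.056, 10.059]), array([-0.0006, -0.0047, -0.0016]))
```

View pics/w6.png

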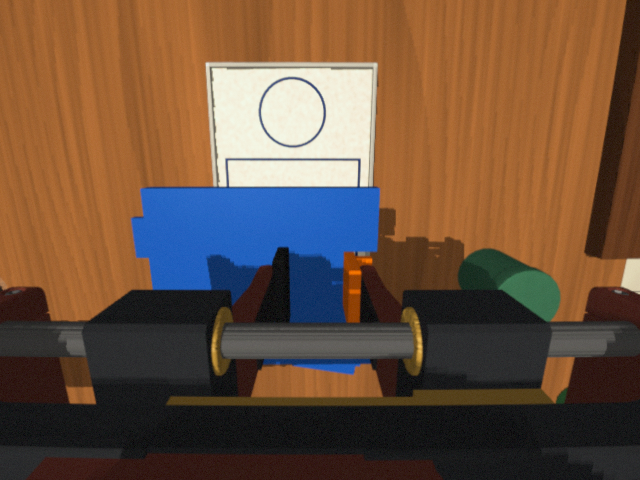

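Run:
```python
from h import *
W=dict(np.load('w6.npz'))
for n,uv in dict(circ=(292,112.3),near=(227,159),far=(360,159)).items(): print(n,onz(W,[uv],.006)[0].round(4))
# predict cover corners in tool frame (cover centre at tool -28.5mm x; top of plate 4mm beyond tip)
from plant import ctrl
s=ctrl.get_state();p,r=toolpose(s)
for q in [(-60,50),(60,50),(-60,-50),(60,-50)]:
    X=p+r.apply(np.array([q[0]-28.5,-q[1],4.3])/1000);print(q,proj(W,X).round(1))
```

```text
circ [0.5079 0.255  0.006 ]
near [0.4285 0.2036 0.006 ]
far [0.5874 0.201  0.006 ]
(-60, 50) [[140.2 189.2]]
(60, 50) [[379.9 189.3]]
(-60, -50) [[162.6 364.3]]
(60, -50) [[371.4 365.2]]
```

The wrist view confirms the tray: circle (292,112) maps to (0.508,0.255), and the rectangle corners agree with the earlier fit. I descend.

>>> play_rows --targets '[0.2,-0.05,2.5,0,-0.005,0,0,0,3.5,0,0,0,0,0,3.5,0,0,0,0,0,3.5,0,0,0,0,0,3,0,0,0,0,0,2,0,0,0,0,0,1,0,0,0,0,0,0,0,0,0,0,0,0,0,0,0]'

```text
time: 10.62
tool_pos: [0.5364, 0.1386, 0.0615]
orientation: [1.0, -0.009, -0.0, 0.001]
wrist_force: [0.2, -0.3, -1.7]
gripper_width: 0.457
```

Run:
```python
from h import *
from plant import ctrl,camera_params,get_image
s=ctrl.get_state();show(s);print('open mm',s['gripper_width']*88)
print(delta(s,(.5355,.141,.0205),down(-.015)))
W=camera_params('wrist');np.savez('w7.npz',**W);cv2.imwrite('pics/w7.png',get_image('wrist'))
i=get_image('side');cv2.imwrite('pics/s9.png',cv2.resize(i[270:430,210:410],None,fx=4,fy=3.75))
```

```text
t 10.62 pos [0.5364 0.1386 0.0615] x [ 1.    -0.019 -0.   ] z [-0.    -0.001 -1.   ] F [ 0.2 -0.3 -1.7] w 0.457
open mm 40.17493977821447
(array([-0.097, -0.247,  4.101]), array([ 0.0012,  0.0002, -0.004 ]))
```

View pics/w7.png

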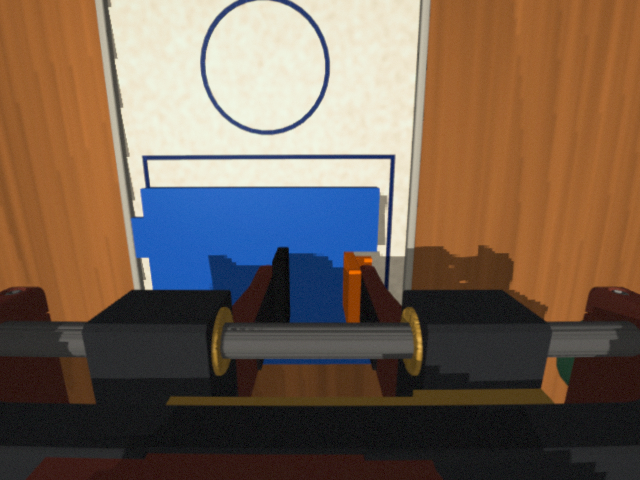

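View pics/s9.png

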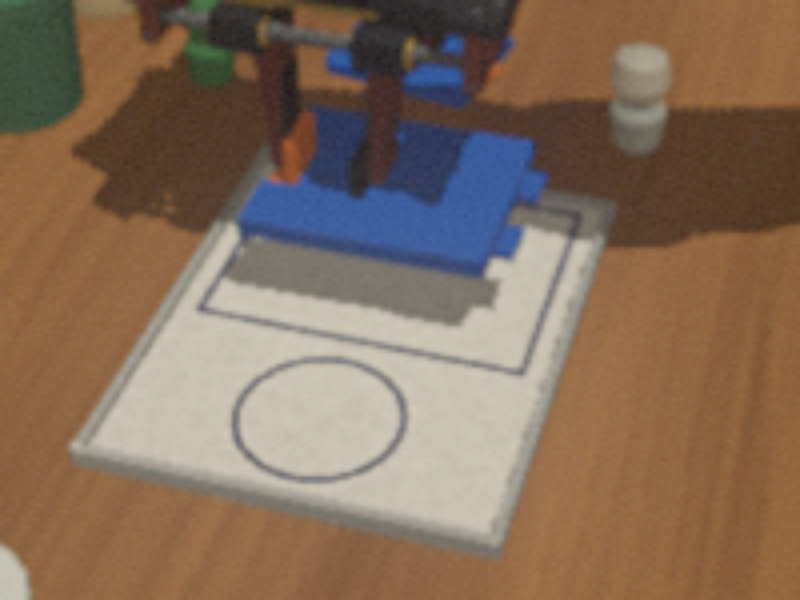

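>>> play_rows --targets '[-0.1,-0.25,1.4,0,0,0,0,0,1.2,0,0,0,0,0,0.7,0,0,0,0,0,0.3,0,0,0,0,0,0.2,0,0,0,0,0,0,0,0,0,0,0,0,0,0,0]'

```text
time: 11.3
tool_pos: [0.5352, 0.1421, 0.023]
orientation: [1.0, -0.009, -0.0, 0.001]
wrist_force: [-0.1, -0.0, -1.8]
gripper_width: 0.455
```

Run:
```python
from h import *
from plant import ctrl,camera_params,get_image
s=ctrl.get_state();show(s);print('open mm',s['gripper_width']*88)
print(delta(s,(.5355,.141,.0205),down(-.015)))
```

```text
t 11.3 pos [0.5352 0.1421 0.023 ] x [ 1.    -0.017 -0.001] z [-0.001 -0.001 -1.   ] F [-0.1 -0.  -1.8] w 0.455
open mm 40.07000609449233
(array([0.033, 0.109, 0.253]), array([ 0.0011,  0.0006, -0.0023]))
```

>>> play_rows --targets '[0,0.05,0.1,0,0,0,0,0.05,0.1,0,0,0,0,0,0.05,0,0,0,0,0,0,0,0,0,0,0,0,0,0,0]'

```text
time: 11.72
tool_pos: [0.535, 0.1411, 0.0205]
orientation: [1.0, -0.009, -0.0, 0.0]
wrist_force: [-0.4, -1.0, 1.2]
gripper_width: 0.459
```

Run:
```python
from h import *
from plant import ctrl,camera_params,get_image
s=ctrl.get_state();show(s)
i=get_image('side');cv2.imwrite('pics/s10.png',cv2.resize(i[270:430,210:410],None,fx=4,fy=3.75))
```

```text
t 11.72 pos [0.535  0.1411 0.0205] x [ 1.    -0.017 -0.001] z [-0.001 -0.001 -1.   ] F [-0.4 -1.   1.2] w 0.459
```

View pics/s10.png

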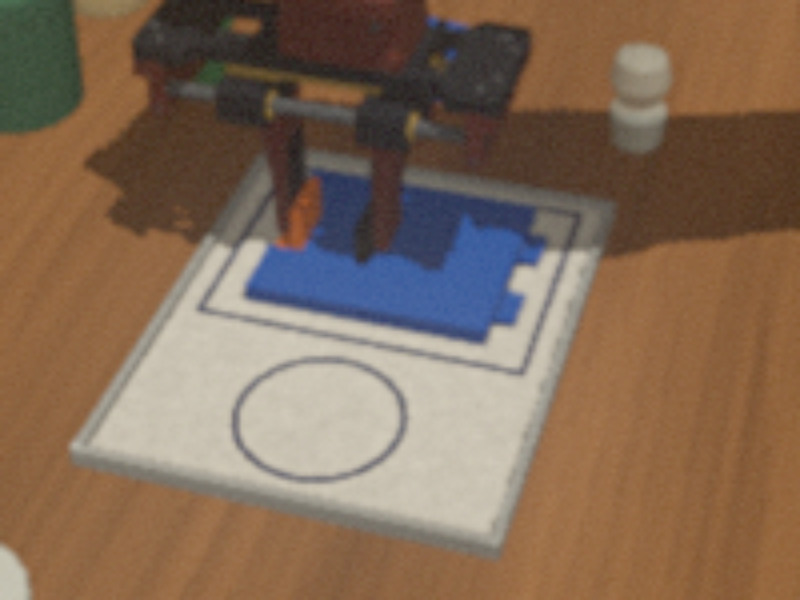

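The force changed by +3 N, so the cover sits flat within the rectangle lines. Releasing it.

>>> play_rows --targets '[0,0,0,0,0,0,0,0,0,0,0,0,0,0,0,0,0,0,0,0,0,0,0,0,0,0,0,0,0,0,0,0,0,0,0,0,0,0,0,0,0,0]' --hand 0

```text
time: 12.35
tool_pos: [0.5349, 0.1413, 0.0203]
orientation: [1.0, -0.008, -0.0, 0.001]
wrist_force: [-0.5, 0.8, 0.1]
gripper_width: 0.952
```

>>> play_rows --targets '[0,0,-0.6,0,0,0,0,0,-1.5,0,0,0,0,0,-3,0,0,0,0,0,-4,0,0,0,0,0,-4,0,0,0,0,0,-4,0,0,0,0,0,-4,0,0,0,0,0,-3,0,0,0]'

```text
time: 13.02
tool_pos: [0.5356, 0.141, 0.2651]
orientation: [1.0, -0.009, 0.001, -0.0]
wrist_force: [0.8, 1.3, -0.6]
gripper_width: 1.001
```

Run:
```python
from h import *
from plant import ctrl,camera_params,get_image
s=ctrl.get_state();show(s);print(s['qpos'].round(2))
W=camera_params('wrist');np.savez('w8.npz',**W);cv2.imwrite('pics/w8.png',get_image('wrist'))
cv2.imwrite('pics/t8.png',get_image('top'))
```

```text
t 13.02 pos [0.5356 0.141  0.2651] x [ 1.    -0.018  0.001] z [ 0.001  0.    -1.   ] F [ 0.8  1.3 -0.6] w 1.001
[-0.96  0.3   0.78  1.75 -0.23  1.18 -0.13]
```

View pics/w8.png

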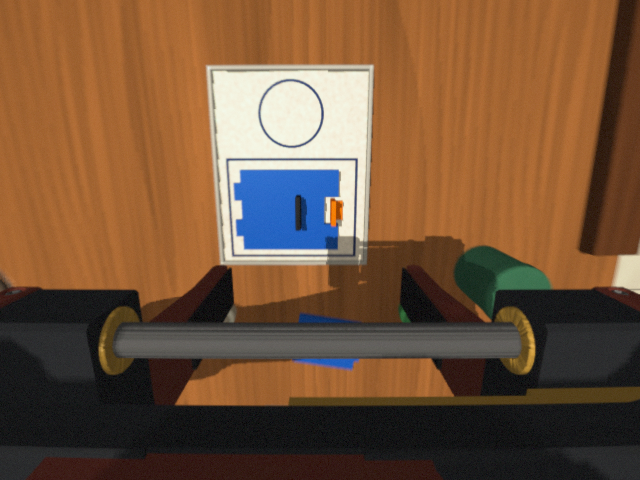

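View pics/t8.png

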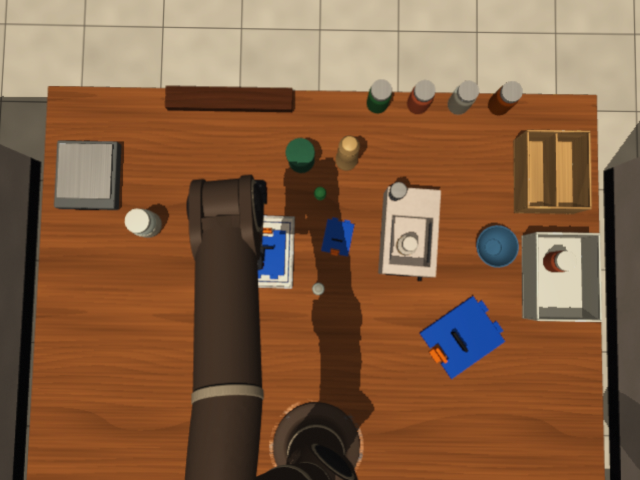

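The cover lies in the rectangle, with its wrist-view corners at about (242,170), (340,170), (245,249) and (338,249). The cartridge shows at (407,243) in the top view.

Run:
```python
from h import *
W=dict(np.load('w8.npz'))
c=onz(W,[(242,170),(340,170),(245,249),(338,249)],.016);print(c.round(4),c.mean(0).round(4))
r=onz(W,[(227.5,159),(357,159),(233,256),(354,256)],.006);print(r.mean(0).round(4))
from plant import camera_params
print('cart',onz(camera_params('top'),[(407,243)],.086))
t=cv2.imread('pics/t8.png')
cv2.imwrite('pics/t8z.png',cv2.resize(t[205:285,375:445],None,fx=7,fy=7,interpolation=cv2.INTER_CUBIC))
```

```text
[[0.4465 0.1909 0.016 ]
 [0.5657 0.1885 0.016 ]
 [0.4431 0.091  0.016 ]
 [0.5629 0.0887 0.016 ]] [0.5046 0.1398 0.016 ]
[0.5059 0.14   0.006 ]
cart [[ 0.52710361 -0.2229015   0.086     ]]
```

View pics/t8z.png

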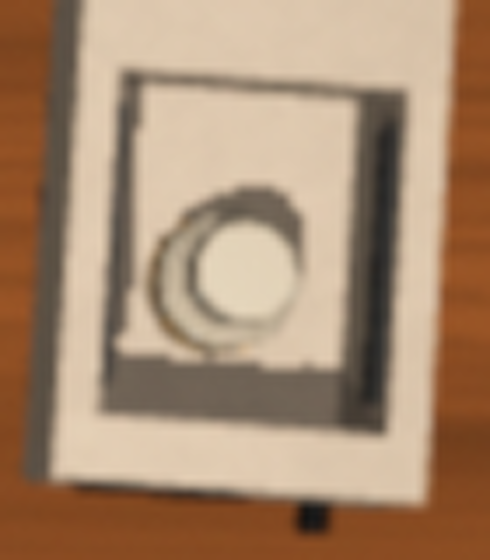

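Run:
```python
from h import *
from plant import ctrl,camera_params
X=onz(camera_params('top'),[(409.9,243.1)],.086)[0];print(X)
g=np.array([.5330,-.2283]);d=X[:2]-g;y=-.054
print('in grinder',d[0]*np.cos(y)+d[1]*np.sin(y),-d[0]*np.sin(y)+d[1]*np.cos(y))
s=ctrl.get_state();print(delta(s,(X[0],X[1],.25),down(-.25)))
```

```text
[ 0.52697316 -0.23021451  0.086     ]
in grinder -0.005914717831622575 -0.0022370114859988663
(array([-0.423, 37.191,  1.554]), array([-0.004 , -0.0062,  0.2324]))
```

>>> play_rows --targets '[0,2.5,0,0,0,0,0,3.2,0,0,0,0,0,3.2,0,0,0,0,0,3.2,0,0,0,0,0,3.2,0,0,0,0,0,3.2,0,0,0,0,0,3.2,0,0,0,0,0,3.2,0,0,0,0,-0.1,3.2,0,0,0,0,-0.1,3.2,0,0,0,0,-0.1,3.2,0,0,0,0,-0.1,2.7,0,0,0,0]' --hand 0.32

```text
time: 14.12
tool_pos: [0.5238, -0.2326, 0.2612]
orientation: [1.0, -0.009, -0.001, 0.001]
wrist_force: [-0.0, -0.5, 0.6]
gripper_width: 0.677
```

>>> play_rows --targets '[0,0,1.5,0,0,0.08,0,0,0,0,0,0.08,0,0,0,0,0,0.07,0,0,0,0,0,0]'

```text
time: 14.45
tool_pos: [0.5241, -0.2305, 0.2458]
orientation: [0.992, -0.125, -0.001, 0.001]
wrist_force: [-0.3, -1.1, -0.3]
gripper_width: 0.682
```

Run:
```python
from h import *
from plant import ctrl,camera_params,get_image
s=ctrl.get_state();show(s);print('open mm',s['gripper_width']*88,s['qpos'].round(2))
W=camera_params('wrist');np.savez('w9.npz',**W);cv2.imwrite('pics/w9.png',get_image('wrist'))
print(delta(s,(.527,-.2302,.15),down(-.25)))
```

```text
t 14.45 pos [ 0.5241 -0.2305  0.2458] x [ 0.969 -0.248 -0.002] z [-0.003 -0.001 -1.   ] F [-0.3 -1.1 -0.3] w 0.682
open mm 60.004866480854716 [-0.35  0.41  0.92  1.74 -0.35  1.17  0.42]
(array([ 0.293, -0.12 ,  9.578]), array([ 0.0016,  0.0024, -0.0011]))
```

View pics/w9.png

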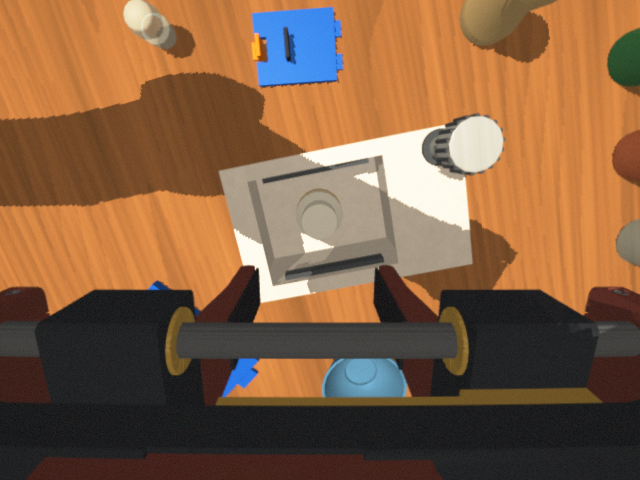

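Run:
```python
import cv2
t=cv2.imread('pics/w9.png')
cv2.imwrite('pics/w9z.png',cv2.resize(t[170:260,280:370],None,fx=6,fy=6,interpolation=cv2.INTER_CUBIC))
```

```text
(no output)
```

View pics/w9z.png

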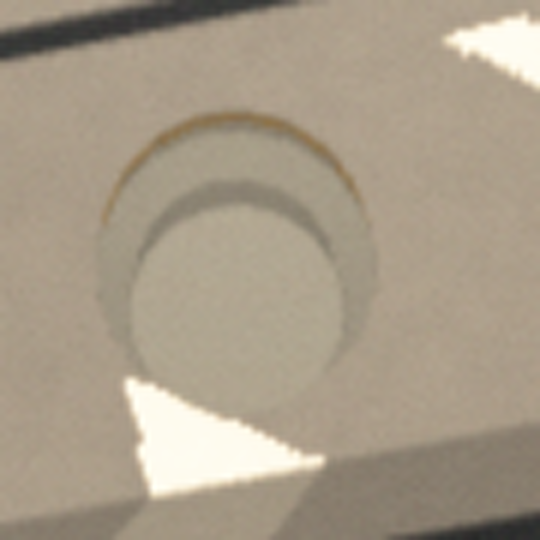

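The wrist view shows the cartridge's top disc centred at (319,221), well inside the hollow.

Run:
```python
from h import *
from plant import ctrl,camera_params
W=dict(np.load('w9.npz'));T=camera_params('top')
uv=np.array((319.2,220.6))
print(onz(W,[uv],.086),tri([(W,uv),(T,np.array((409.9,243.1)))]))
s=ctrl.get_state();print(delta(s,(.527,-.230,.12),down(-.25)))
```

```text
[[ 0.52752199 -0.22890178  0.086     ]] (array([ 0.52735223, -0.23074708,  0.07924267]), [np.float64(0.5680374896427688), np.float64(0.2286330998407284)])
(array([ 0.271, -0.119, 12.605]), array([0.0016, 0.0019, 0.0037]))
```

>>> play_rows --targets '[0.3,-0.15,2,0,0,0,0,0,3.5,0,0,0,0,0,3.5,0,0,0,0,0,2.5,0,0,0,0,0,1,0,0,0,0,0,0,0,0,0,0,0,0,0,0,0]'

```text
time: 15.08
tool_pos: [0.5281, -0.2302, 0.1223]
orientation: [0.992, -0.123, -0.0, 0.001]
wrist_force: [-0.1, 0.4, -0.5]
gripper_width: 0.682
```

Run:
```python
from h import *
from plant import ctrl,camera_params,get_image
s=ctrl.get_state();show(s)
W=camera_params('wrist');np.savez('w10.npz',**W);cv2.imwrite('pics/w10.png',get_image('wrist'))
print(delta(s,(.5273,-.2295,.057),down(-.25)))
```

```text
t 15.08 pos [ 0.5281 -0.2302  0.1223] x [ 0.97  -0.244 -0.001] z [-0.001 -0.001 -1.   ] F [-0.1  0.4 -0.5] w 0.682
(array([-0.094, -0.057,  6.534]), array([0.0016, 0.0006, 0.0038]))
```

View pics/w10.png

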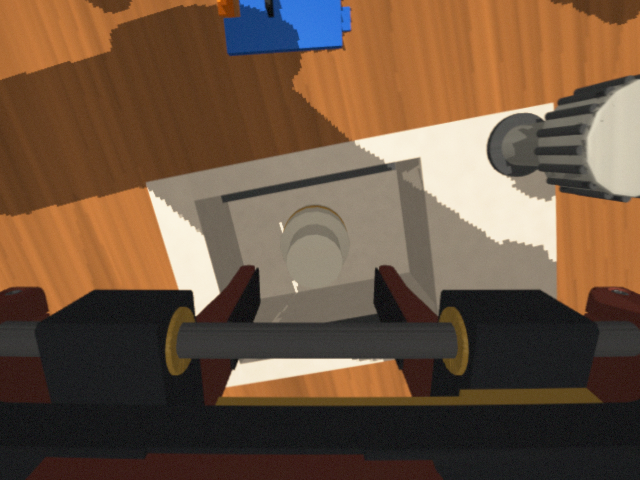

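Run:
```python
from h import *
W=dict(np.load('w10.npz'))
print(onz(W,[(314,261.5)],.086))
```

```text
[[ 0.5272369 -0.2297079  0.086    ]]
```

>>> play_rows --targets '[-0.1,-0.05,1,0,0,0,0,0,1.5,0,0,0,0,0,1.5,0,0,0,0,0,1,0,0,0,0,0,1,0,0,0,0,0,0.5,0,0,0,0,0,0,0,0,0,0,0,0,0,0,0]'

```text
time: 15.8
tool_pos: [0.5271, -0.2294, 0.0569]
orientation: [0.992, -0.123, -0.0, 0.001]
wrist_force: [0.5, -0.1, 0.2]
gripper_width: 0.681
```

Run:
```python
from h import *
from plant import ctrl,camera_params,get_image
s=ctrl.get_state();show(s)
W=camera_params('wrist');np.savez('w11.npz',**W);cv2.imwrite('pics/w11.png',get_image('wrist'))
i=get_image('side');cv2.imwrite('pics/s11.png',cv2.resize(i[130:280,220:420],None,fx=4,fy=4))
```

```text
t 15.8 pos [ 0.5271 -0.2294  0.0569] x [ 0.97  -0.245 -0.001] z [-0.001 -0.001 -1.   ] F [ 0.5 -0.1  0.2] w 0.681
```

View pics/w11.png

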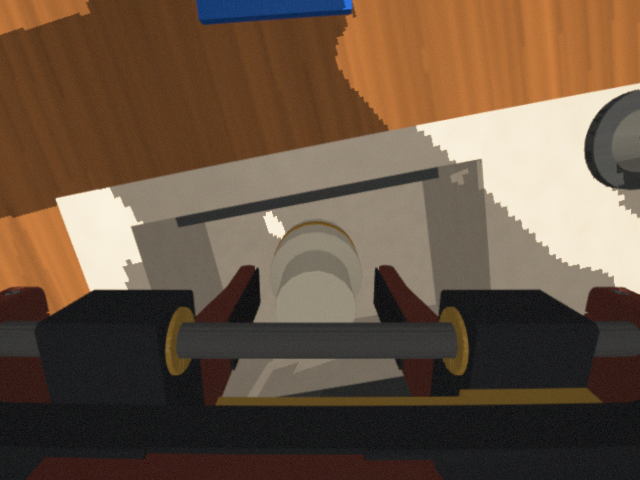

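View pics/s11.png

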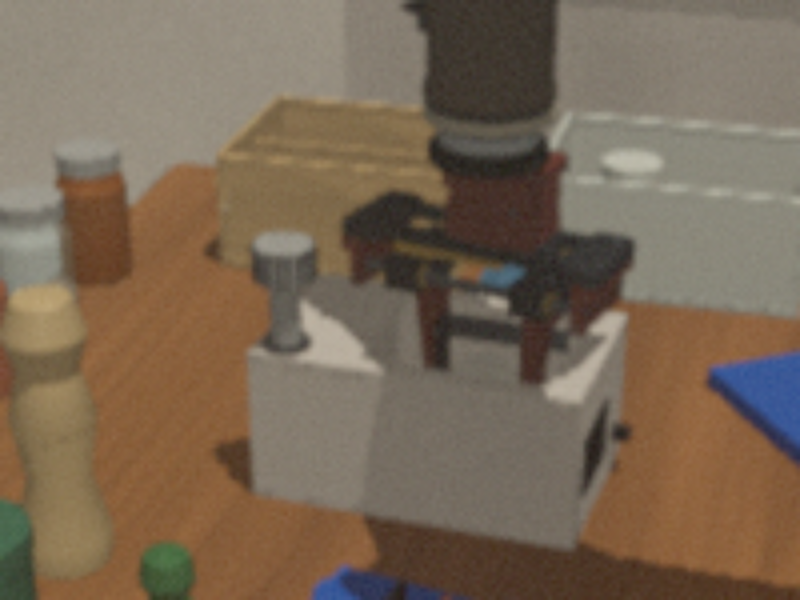

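The neck is centred between the fingers, and there is clearance to the knob. Closing.

>>> play_rows --targets '[0,0,0,0,0,0,0,0,0,0,0,0,0,0,0,0,0,0,0,0,0,0,0,0,0,0,0,0,0,0,0,0,0,0,0,0]' --hand 1 --grip_force 25

```text
time: 16.4
tool_pos: [0.5271, -0.2291, 0.0568]
orientation: [0.992, -0.123, -0.0, 0.001]
wrist_force: [-0.8, -0.6, 1.2]
gripper_width: 0.397
```

>>> play_rows --targets '[0,0,-0.3,0,0,0,0,0,-0.7,0,0,0,0,0,-1,0,0,0,0,0,-2,0,0,0,0,0,-3,0,0,0,0,0,-3,0,0,0,0,0,-3,0,0,0,0,0,-3,0,0,0,0,0,-3,0,0,0,0,0,-1,0,0,0]'

```text
time: 17.23
tool_pos: [0.5282, -0.2303, 0.2615]
orientation: [0.992, -0.124, 0.002, 0.001]
wrist_force: [0.0, 0.3, -1.1]
gripper_width: 0.398
```

Run:
```python
from h import *
from plant import ctrl,camera_params,get_image
s=ctrl.get_state();show(s);print(s['gripper_width']*88,s['qpos'].round(2))
i=get_image('side');cv2.imwrite('pics/s12.png',cv2.resize(i[60:280,170:430],None,fx=3,fy=2.7))
print(delta(s,(.508,.2555,.25),down(-.25)))
```

```text
t 17.23 pos [ 0.5282 -0.2303  0.2615] x [ 0.969 -0.245  0.005] z [ 0.005 -0.002 -1.   ] F [ 0.   0.3 -1.1] w 0.398
35.05075972723172 [-0.36  0.39  0.94  1.71 -0.34  1.2   0.41]
(array([-13.888, -46.603,   1.026]), array([ 0.0012, -0.005 ,  0.0021]))
```

View pics/s12.png

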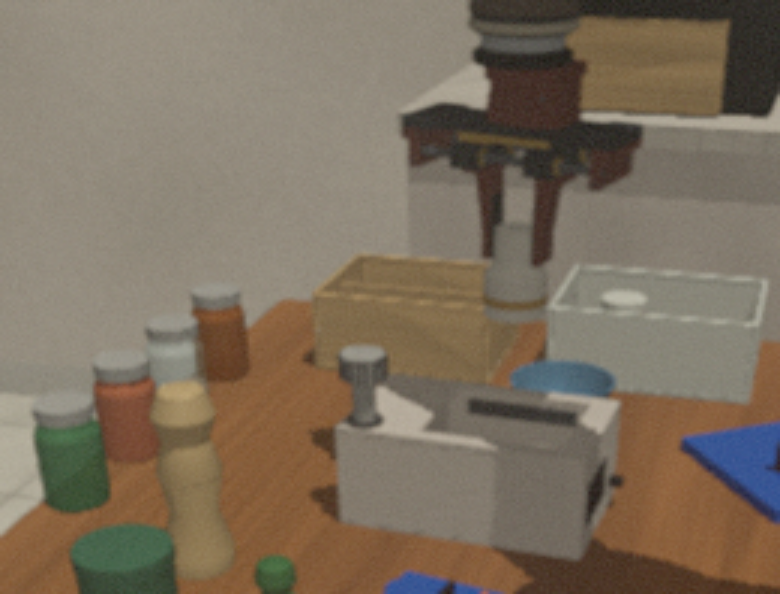

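The cartridge hangs upright, gripped at 35 mm and clear of the grinder. Carrying it to the circle.

>>> play_rows --targets '[-0.7,-2.4,0,0,0,0,-1,-3.35,0,0,0,0,-1,-3.35,0,0,0,0,-1,-3.35,0,0,0,0,-1,-3.35,0,0,0,0,-1,-3.35,0,0,0,0,-1,-3.35,0,0,0,0,-1,-3.35,0,0,0,0,-1,-3.35,0,0,0,0,-1,-3.35,0,0,0,0,-1,-3.35,0,0,0,0,-1,-3.35,0,0,0,0]'

```text
time: 18.28
tool_pos: [0.5085, 0.1818, 0.255]
orientation: [0.992, -0.123, -0.001, 0.001]
wrist_force: [0.6, -0.3, -2.4]
gripper_width: 0.395
```

>>> play_rows --targets '[-1,-3.35,0,0,0,0,-0.8,-2.5,0,0,0,0,-0.4,-1.5,0,0,0,0,0,0,0,0,0,0,0,0,0,0,0,0]'

```text
time: 18.7
tool_pos: [0.506, 0.2564, 0.2551]
orientation: [0.992, -0.123, -0.001, 0.002]
wrist_force: [-0.4, -0.1, -2.7]
gripper_width: 0.396
```

Run:
```python
from h import *
from plant import ctrl,camera_params,get_image
s=ctrl.get_state();show(s);print(s['gripper_width']*88,s['qpos'].round(2))
W=camera_params('wrist');np.savez('w13.npz',**W);cv2.imwrite('pics/w13.png',get_image('wrist'))
print(delta(s,(.508,.2555,.06),down(-.25)))
```

```text
t 18.7 pos [0.506  0.2564 0.2551] x [ 0.97  -0.244 -0.001] z [-0.002 -0.003 -1.   ] F [-0.4 -0.1 -2.7] w 0.396
34.88697665723975 [-1.19  0.36  0.84  1.73 -0.29  1.18 -0.51]
(array([ 0.244, -0.026, 19.51 ]), array([0.0034, 0.0013, 0.0037]))
```

View pics/w13.png

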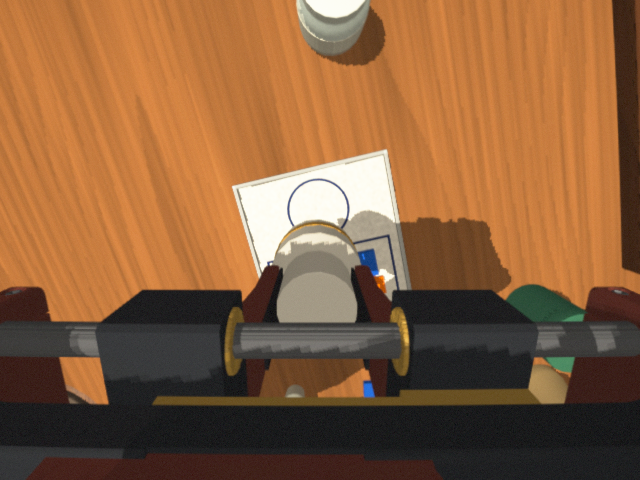

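Run:
```python
from h import *
W=dict(np.load('w13.npz'))
print(onz(W,[(318.8,208.5)],.006))
```

```text
[[0.50903087 0.25568053 0.006     ]]
```

>>> play_rows --targets '[0.2,0,1.5,0.003,0,0,0,0,3,0,0,0,0,0,3,0,0,0,0,0,3,0,0,0,0,0,3,0,0,0,0,0,2.5,0,0,0,0,0,1.5,0,0,0,0,0,0.5,0,0,0,0,0,0,0,0,0,0,0,0,0,0,0]'

```text
time: 19.58
tool_pos: [0.5091, 0.2555, 0.077]
orientation: [0.992, -0.124, 0.0, -0.001]
wrist_force: [0.9, -1.2, -1.8]
gripper_width: 0.397
```

Run:
```python
from h import *
from plant import ctrl,camera_params,get_image
s=ctrl.get_state();show(s)
W=camera_params('wrist');np.savez('w14.npz',**W);cv2.imwrite('pics/w14.png',get_image('wrist'))
i=get_image('side');cv2.imwrite('pics/s14.png',cv2.resize(i[270:430,210:410],None,fx=4,fy=3.75))
print(delta(s,(.508,.2555,.0569),down(-.25)))
```

```text
t 19.58 pos [0.5091 0.2555 0.077 ] x [ 0.969 -0.246  0.   ] z [ 0.001  0.002 -1.   ] F [ 0.9 -1.2 -1.8] w 0.397
(array([-0.109,  0.035,  2.015]), array([-0.002 , -0.0001,  0.0011]))
```

View pics/w14.png

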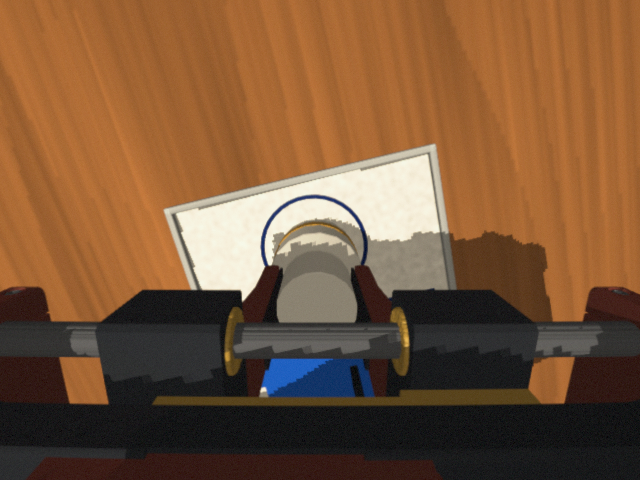

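View pics/s14.png

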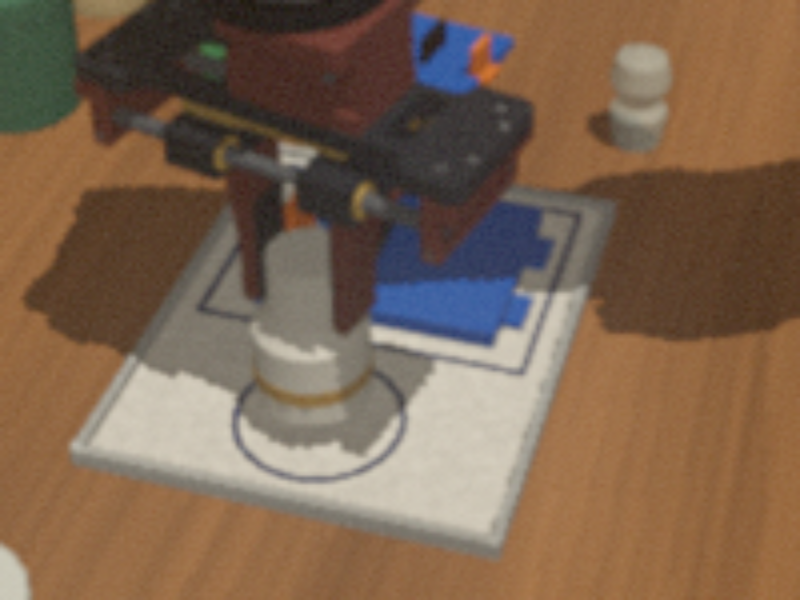

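The cartridge is over the circle with about 20 mm left to go. I lower it slowly.

>>> play_rows --targets '[-0.05,0,0.7,0,0,0,0,0,0.6,0,0,0,0,0,0.3,0,0,0,0,0,0.15,0,0,0,0,0,0.1,0,0,0,0,0,0,0,0,0,0,0,0,0,0,0]'

```text
time: 20.27
tool_pos: [0.5079, 0.2568, 0.0577]
orientation: [0.992, -0.123, -0.0, -0.001]
wrist_force: [-0.2, -0.7, -2.1]
gripper_width: 0.397
```

>>> play_rows --targets '[0,0,0.1,0,0,0,0,0,0.08,0,0,0,0,0,0,0,0,0,0,0,0,0,0,0]'

```text
time: 20.6
tool_pos: [0.5081, 0.2571, 0.0568]
orientation: [0.992, -0.123, -0.0, -0.001]
wrist_force: [-2.4, -0.4, 6.0]
gripper_width: 0.4
```

Run:
```python
from h import *
from plant import ctrl,camera_params,get_image
s=ctrl.get_state();show(s)
i=get_image('side');cv2.imwrite('pics/s15.png',cv2.resize(i[270:430,210:410],None,fx=4,fy=3.75))
```

```text
t 20.6 pos [0.5081 0.2571 0.0568] x [ 0.97  -0.245 -0.001] z [ 0.     0.003 -1.   ] F [-2.4 -0.4  6. ] w 0.4
```

View pics/s15.png

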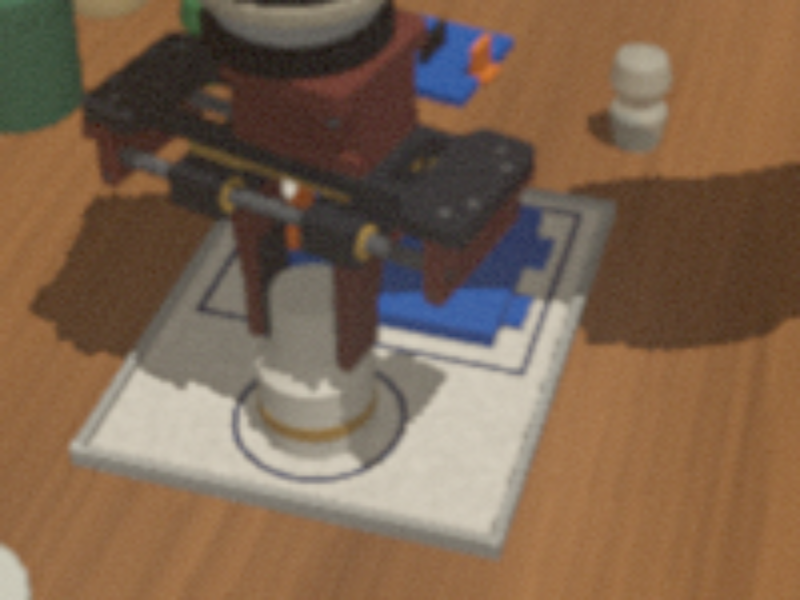

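It stands on the tray inside the circle (contact +6 N). Releasing and withdrawing straight up.

>>> play_rows --targets '[0,0,-0.03,0,0,0,0,0,0,0,0,0,0,0,0,0,0,0,0,0,0,0,0,0,0,0,0,0,0,0,0,0,0,0,0,0]' --hand 0.2

```text
time: 21.15
tool_pos: [0.5078, 0.2569, 0.0561]
orientation: [0.992, -0.123, -0.0, -0.001]
wrist_force: [0.4, -0.1, 0.4]
gripper_width: 0.786
```

>>> play_rows --targets '[0,0,-0.5,0,0,0,0,0,-1.5,0,0,0,0,0,-3,0,0,0,0,0,-4,0,0,0,0,0,-4,0,0,0,0,0,-4,0,0,0,0,0,-3,0,0,0,-3,-1,0,0,0,0,-3,-1,0,0,0,0,-3,-1,0,0,0,0,0,0,0,0,0,0]'

```text
time: 22.07
tool_pos: [0.4229, 0.3116, 0.2562]
orientation: [0.993, -0.12, -0.002, -0.002]
wrist_force: [0.9, 0.7, 0.3]
gripper_width: 0.801
```

Run:
```python
from h import *
from plant import ctrl,camera_params,get_image
s=ctrl.get_state();show(s)
W=camera_params('wrist');np.savez('w16.npz',**W);cv2.imwrite('pics/w16.png',get_image('wrist'))
i=get_image('side');cv2.imwrite('pics/s16.png',i)
cv2.imwrite('pics/t16.png',get_image('top'))
```

```text
t 22.07 pos [0.4229 0.3116 0.2562] x [ 0.971 -0.238 -0.004] z [-0.004  0.004 -1.   ] F [0.9 0.7 0.3] w 0.801
```

View pics/w16.png

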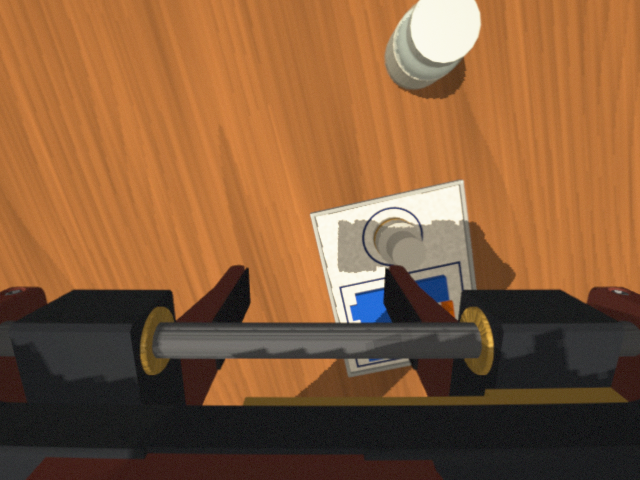

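View pics/s16.png

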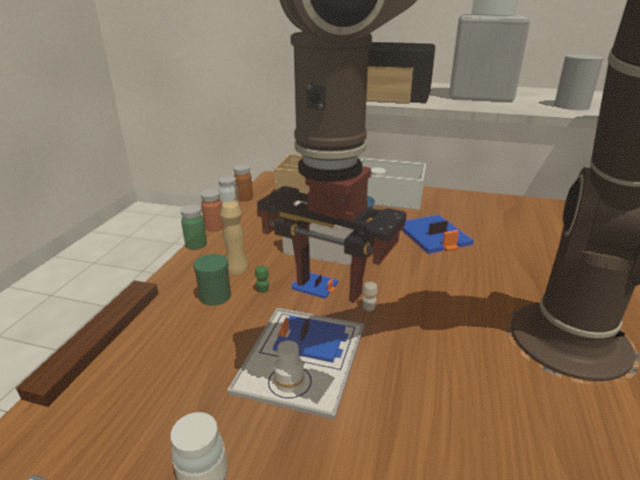

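Run:
```python
import cv2,numpy as np
a=cv2.imread('pics/s16.png')[300:420,225:375];b=cv2.imread('pics/w16.png')[175:295,310:460]
cv2.imwrite('pics/z16.png',np.vstack([cv2.resize(a,None,fx=2.5,fy=2.5,interpolation=2),cv2.resize(b,None,fx=2.5,fy=2.5,interpolation=2)]))
t=cv2.imread('pics/t16.png');cv2.imwrite('pics/t16z.png',cv2.resize(t[120:330,110:510],None,fx=2,fy=2,interpolation=2))
```

```text
(no output)
```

View pics/z16.png

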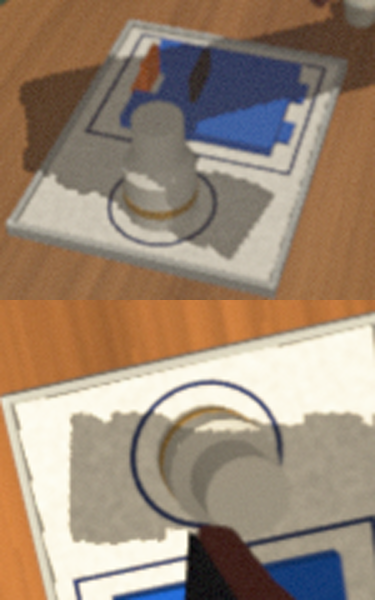

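View pics/t16z.png

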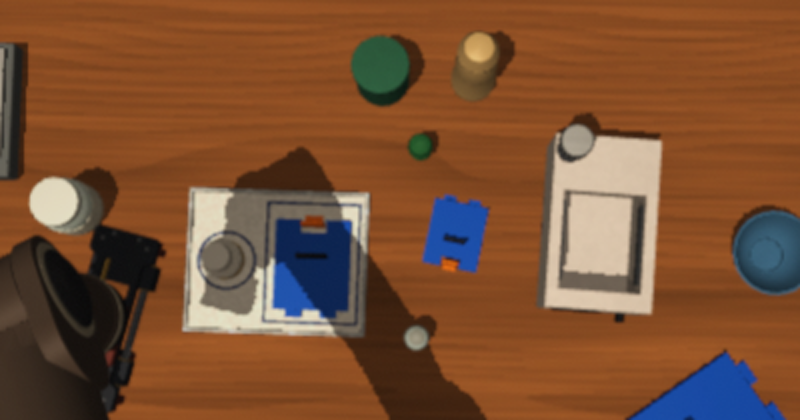

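Run:
```python
from h import *
from plant import camera_params
T=camera_params('top');W=dict(np.load('w16.npz'));S=camera_params('side')
u=lambda a,b:np.array([110+(a+.5)/2-.5,120+(b+.5)/2-.5])
us=lambda a,b:np.array([225+(a+.5)/2.5-.5,300+(b+.5)/2.5-.5])
uw=lambda a,b:np.array([310+(a+.5)/2.5-.5,175+(b-300+.5)/2.5-.5])
print('cart top cam',onz(T,[u(221,257)],.086),'side',onz(S,[us(158,117)],.086),'wrist',onz(W,[uw(247,497)],.086), 'tri',tri([(T,u(221,257)),(S,us(158,117)),(W,uw(247,497))])[0])
print('circle top',onz(T,[u(226,259)],.006),'wrist',onz(W,[uw(208,455)],.006))
c=onz(T,[u(277,220),u(352,221),u(273,309),u(349,312)],.016);print(c.mean(0),np.round(c,4))
r=onz(T,[u(269,203),u(361,205),u(263,322),u(357,325)],.006);print('rect',r.mean(0))
```

```text
cart top cam [[0.50595874 0.24753331 0.086     ]] side [[0.50921701 0.25614681 0.086     ]] wrist [[0.50807939 0.25599921 0.086     ]] tri [0.50912344 0.25090683 0.07921645]
circle top [[0.50819939 0.25574896 0.006     ]] wrist [[0.50905975 0.254573   0.006     ]]
[0.50109383 0.13893044 0.016     ] [[0.5606 0.1878 0.016 ]
 [0.5609 0.0883 0.016 ]
 [0.4426 0.19   0.016 ]
 [0.4403 0.0896 0.016 ]]
rect [0.50409679 0.1403343  0.006     ]
```

Side and wrist agree to about 1 mm, but the top view gave y 8 mm lower. I zoom in there to resolve it.

Run:
```python
from h import *
from plant import camera_params
T=camera_params('top')
t=cv2.imread('pics/t16.png');print(proj(T,[[.508,.2563,.086],[.508,.2563,.006]]))
z=cv2.resize(t[225:270,200:250],None,fx=12,fy=12,interpolation=2);z=cv2.convertScaleAbs(z,alpha=1.8)
cv2.imwrite('pics/t16y.png',z)
```

```text
[[216.79207744 247.38341617]
 [222.54098054 249.32119387]]
```

View pics/t16y.png

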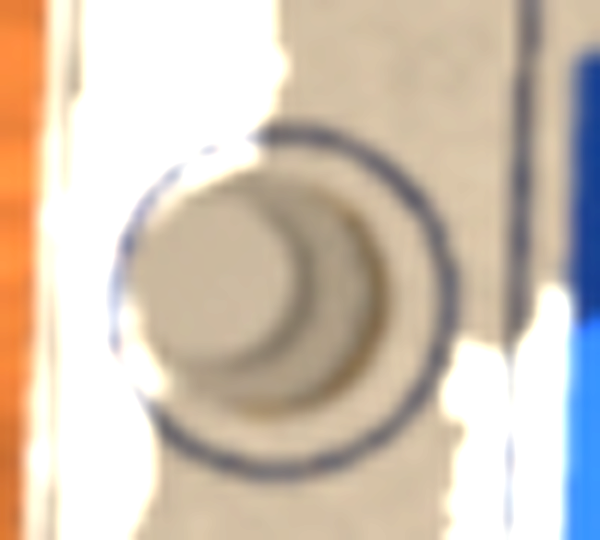

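The contrast-stretched top view puts the cartridge's top disc at (217.3,247.7), against (216.8,247.4) predicted for an upright cartridge at the placed spot. The earlier 8 mm was a misreading in the shadow, so I hand in.

Run:
```python
from plant import ctrl,hand_in
s=ctrl.get_state();print(s['time'],abs(s['qvel']).max());print(hand_in())
```

```text
22.2167 0.02866665992010358
the job is handed in; nothing more can be done
None
```

The job is handed in, at 22.2 s of the 58 s allowed. The interface gives no verdict, so what follows rests on my own measurements.

- **Opening:** I pressed the tab fully in; the gripper stopped at 40.6 mm, against 41 mm for ridge and pressed tab. With it pressed I swung the cover up 0.33 rad about the heel line, with no notable forces, slid it out and lifted it.
- **Cover:** It lies flat and ridge up inside the drawn rectangle. Its centre is about 1–3 mm from the rectangle's centre, and it lies within about 0.02 rad of the tray's axis.
- **Cartridge:** It stands upright and released within about 2 mm of the circle's centre, measured from the side, wrist and top views. My first top-view reading was 8 mm off in y. It came from a shadow edge, and after I stretched the contrast the top view agreed with the other two to about 1 mm.
- **The rest:** The bystanders look unmoved in the last top view. The gripper is about 25 cm above the table and touches nothing.

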